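Close a membrane filter holder by tightening its four hand nuts crosswise

TASK

The membrane is in the steel filter holder and the cover lies on its gasket with the four black hand nuts only spun on loosely. Draw the cover down level: go crosswise, each nut followed by the one straight across, first just snug all four (about 0.42 N m while turning, a little over the drag of their locking inserts), then go round crosswise again to about 0.58 N m each, so that the cover seats evenly on the base. Do not overtighten any nut, do not let the cover cock, and leave the dish, forceps and timer alone.

Things in the scene. Friction and masses are not known exactly. Their poses are not given: they have to be found in the camera images.
- holder: round steel filter holder, fixed to the bench; plate 156 mm across on three legs, upper face 50 mm above the bench. Origin on the bench under its centre, z up; hose outlet towards its -x. Four 8 mm studs stand 60 mm from the centre at 45, 135, 225, 315 degrees from its x axis (a, b, c, d, anticlockwise from above), tops 106 mm high. Each has a hand nut. Position and yaw vary
- cover: round steel cover 150 mm across on a silicone gasket; flat rim 62 mm high, dome 68, hose barb in the middle 98 (radius 11), bleed screw 79, 26 mm from centre towards -x. Origin on the holder's axis, 50 mm over the holder's origin when loose, 49.2 mm when seated on the base. Until then it gives: one nut alone cocks it 0.17 mrad per N of its load; over 16 mrad ruins the gasket
- spring_a: round steel spring washer on the cover under nut a, 25 mm across, 5.8 mm high; origin at the centre of its underside. It carries the clamping load of its nut, which at the end must be 40 to 135 N; over 145 N at any time spoils the membrane
- spring_b: same under nut b. The nuts have locking inserts: while it turns, a free nut drags with 0.36 N m, a loaded one with 0.36 N m plus 0.0025 N m per N of clamping load (0.42 N m: 24 N, 0.58 N m: 86 N). Once the hand stops, the torque it feels settles lower: by 0.16 N m on a free nut, 0.12 snug, 0.07 tight
- spring_c: same under nut c. Tightening one nut changes the load of the others (the neighbours lose, the one across gains) until the cover is seated, from about 40 N a nut
- spring_d: same under nut d. The torque rises by about 0.12 N m per rad while the cover goes down and 0.2 N m per rad when it is seated
- bar_a (a point): centre of the black bar-shaped hand nut a, on the axis of stud a, 89 mm above the bench: grip here across the bar. Bar 50 mm long (own x axis), 14 mm thick (own y), 24 mm high, on a 23 mm round collar. Its yaw varies. Nuts a and c are straight across from each other, b and d too
- bar_b (a point): same for nut b. A nut tightens clockwise seen from above; its quick-closing thread takes it down 16 mm a turn (2.5 mm per rad)
- bar_c (a point): same for nut c. The nuts start 0.1 to 0.4 rad short of touching their springs; the bar's yaw does not show how far
- bar_d (a point): same for nut d. From first touch a nut turns about 0.5 rad to 0.42 N m if the others are loose, and about 1.5 rad in all to 0.58 N m; no nut turns back by itself
- dish: closed petri dish, 90 mm across, 15 mm high, origin under its centre; bystander
- forceps: steel forceps lying flat, 126 mm long, 8 mm high, origin under the middle; bystander
- timer: white bench timer standing on its foot, 68 mm wide, 58 mm high, origin under its centre; bystander

How it is judged:
By the outcome, as a careful person would: the job done as asked, in the order asked, and still so for the second after the job is handed in, with the robot touching nothing.
It also fails if it takes over 72 s, if anything falls off the work surface, if the arm or the gripper's body presses on something with over 40 N, if the wrist force passes 120 N, or if a joint passes its speed limit or range.

ROBOT

A 6-joint arm with a two-finger parallel gripper is mounted at the origin on a cart in front of the work surface, level with it; the furniture and walls round the work are solid. World frame = base frame: x ahead of the robot, y to its left, z up, the work surface at z = 0. Lengths are in mm, angles in rad, forces in N, time in s.
With the tool pointing down it reaches from about 350 to 775 mm from the base axis. Payload 7.3 kg.
Tool frame: the origin (TCP) lies on the centre line of the jaws, within the pads' length; the fingertips stand 22 mm ahead of it and the grasp point (between the pads) lies 3 mm ahead of it; z points along the fingers, y is the line along which they close (so a half turn about z gives the same grasp; the last joint's range is limited). The gripper opens to 92 mm and grips with 3 to 60 N. Pads are 19 mm wide; open, the fingers measure 130 mm over their backs; the gripper's body (75 mm by 190 mm) begins 47 mm behind the grasp point.
Start: joints at [1.113, 0.342, 1.524, -0, 1.275, -0.146], TCP at [161.04, 499.709, 248.741] pointing down, gripper open.
Joint ranges: [-2.53, 2.53], [-0.77, 2.02], [0.04, 2.7], [-1, 4.14], [0.28, 2.66], [-3.11, 3.11]. Speed limits (rad/s): [2.57, 2.57, 3.14, 3.14, 3.14, 3.14].

INTERFACE

Orientations are given as a 3x3 rotation matrix whose columns are the frame's x, y, z axes.
In Python, from plant import * gives the robot as it stands.
- The arm moves only by the tool drive_tool, never from a script. Its argument "steps" is a list of rows, each an object of numbers: "tx", "ty", "tz": the shift along the tool's x, y, z in m; "wx", "wy", "wz": the turn, a rotation vector about the tool's x, y, z in rad; "jaw": the opening, from -1 (shut) to 1 (fully open), so that 0 is half open. A call has exactly 10 rows; each row shifts and turns the commanded pose from where the row before left it, along the tool's axes as they then stand; what a row does not reach is not made up. A row lasts 1/10 s, in which the tool goes at most 50 mm and 8.59 degrees, less where a joint would pass 70% of its speed; a pose out of reach is approached as far as the arm can. A call with a gripper value outside its range is refused whole. The fingers move at their own pace and stop on an object; "squeeze" is the grip in N (left out, the last holds). Time passes only in rows, so rows that do not move let the fingers close, or fill a call up. It gives the time, the measured TCP pose, the force, the opening and the grip force at its end, in the units of the state.
- state(): the state, without advancing time (a new reading comes with each control period).
- grab_frame(name): name is "scene" or "side" or "wrist"; returns a dict with "color" (420x560x3 uint8, red, green, blue), "fx", "fy", "cx", "cy" (pixels), "R" (3x3) and "t" (3): a world point X has camera coordinates R X + t. Camera axes: x right, y down, z forward; pixel columns grow to the right and rows downward; lengths in mm; the calibration is good to about 2 mm. A picture is of the moment at which its call begins. There is no depth.
- sign_off(): hands the job in; it is judged then, once.
The state is a dict: "clock": time; "joints": joint angles; "qd": joint speeds; "effort": joint torques, N m; "tool_pos": TCP position; "tcp_rot": TCP orientation; "wrist_force": force on the tool from outside, world axes, zero at the start; "wrist_torque": the same for the moment, N m; "gripper_width": opening from 0.0 (shut) to 1.0 (fully open); "finger_force": force on a finger pad.
Only numpy, scipy, OpenCV 4.12 (cv2) and the standard library are available. Lean on these libraries where they do the work, as an engineer would, in place of code of your own. Each camera call takes 0.05 s, during which the arm holds its last target. There are 200 camera calls.

## Working session

There is one attempt and no reset: what is moved stays moved. The work goes in short steps, Python scripts to look and compute and a tool call to move; the robot and the scene stay as the last step left them, time stands still between calls to the robot, and variables do not carry over. Pictures are saved under pics/ and viewed, at most 10 in all, crops included, and the job is handed in when it is done.

Besides the shell and the picture viewer there is one more tool, called after ">>>" in YAML: its name, and indented under it one key for each argument. drive_tool: Moves the arm, as the interface text tells. Its arguments: {"type":"object","properties":{"steps":{"type":"array","items":{"type":"object","properties":{"tx":{"type":"number"},"ty":{"type":"number"},"tz":{"type":"number"},"wx":{"type":"number"},"wy":{"type":"number"},"wz":{"type":"number"},"jaw":{"type":"number"}}}},"squeeze":{"type":"number"}},"required":["steps"]}

```bash
ls; mkdir -p pics
python3 - <<'E'
from plant import *
import cv2,numpy as np
s=state();print({k:np.round(v,3).tolist() for k,v in s.items()})
for n in("scene","side","wrist"):
    f=grab_frame(n);cv2.imwrite(f"pics/{n}0.png",cv2.resize(f["color"][:,:,::-1],(800,600),interpolation=cv2.INTER_CUBIC))
    print(n,f["fx"],f["cx"],f["cy"],np.round(-f["R"].T@f["t"]))
    np.savez(f"{n}0.npz",**f)
E
```

```text
pics
{'clock': 0.0, 'joints': [1.113, 0.343, 1.525, -0.0, 1.275, -0.146], 'qd': [-0.0, 0.001, -0.0, -0.001, -0.001, -0.0], 'effort': [0.001, -43.123, -24.423, 0.072, 0.056, -0.0], 'tool_pos': [160.852, 499.366, 248.047], 'tcp_rot': [[-0.952, 0.307, -0.001], [0.307, 0.952, -0.001], [0.0, -0.002, -1.0]], 'wrist_force': [0.546, -0.081, -0.136], 'wrist_torque': [0.026, 0.006, -0.046], 'finger_force': 0.0, 'gripper_width': 1.001}
scene 422.71696217287104 284.8005726841544 206.6847938519545 [  8. 290. 522.]
side 536.9246929975128 280.5369145285326 217.2743785476244 [ -28. -338.  988.]
wrist 345.71871789520367 276.0673557633054 213.90200813621215 [ 88. 523. 384.]
```

View pics/scene0.png

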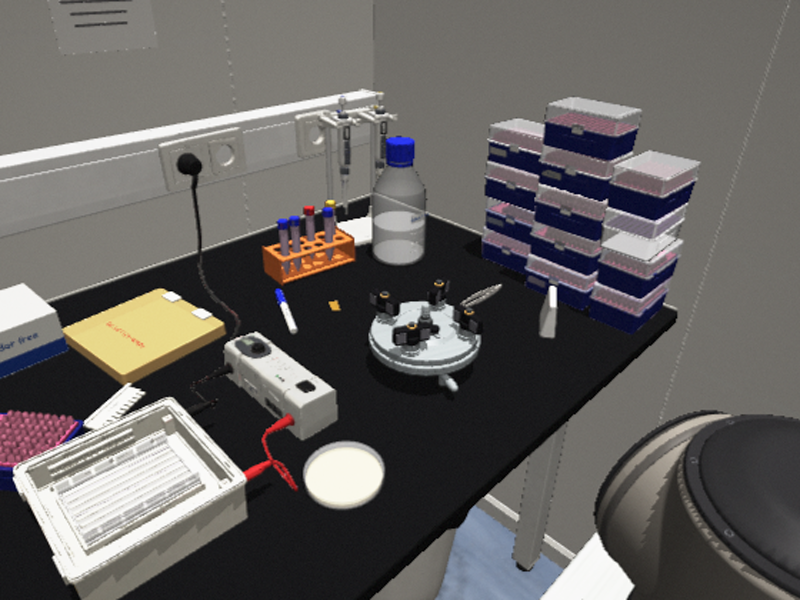

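View pics/wrist0.png

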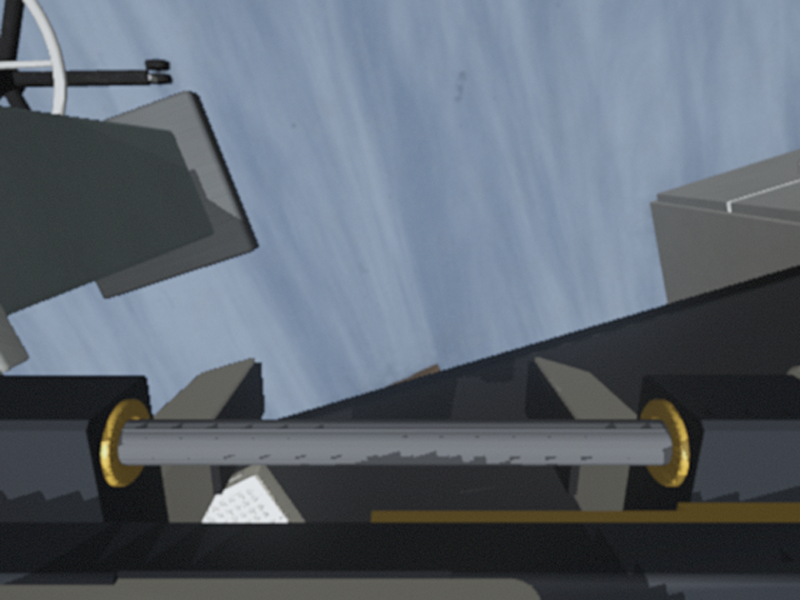

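The scene shows the holder at about (425,335) with nuts at (384,302), (438,290), (412,332) and (468,320) and the outlet at (450,385). The wrist view shows only floor. I'll enlarge the holder in the scene and side views.

Run:
```python
import cv2,numpy as np
a=np.load("scene0.npz")["color"][:,:,::-1]
c=a[185:285,245:375]  # 130x100
c=cv2.resize(c,(780,600),interpolation=cv2.INTER_CUBIC);cv2.imwrite("pics/crop1.png",c)
b=np.load("side0.npz")["color"][:,:,::-1];cv2.imwrite("pics/side_1.png",cv2.resize(b,(784,588)))
```

```text
(no output)
```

View pics/crop1.png

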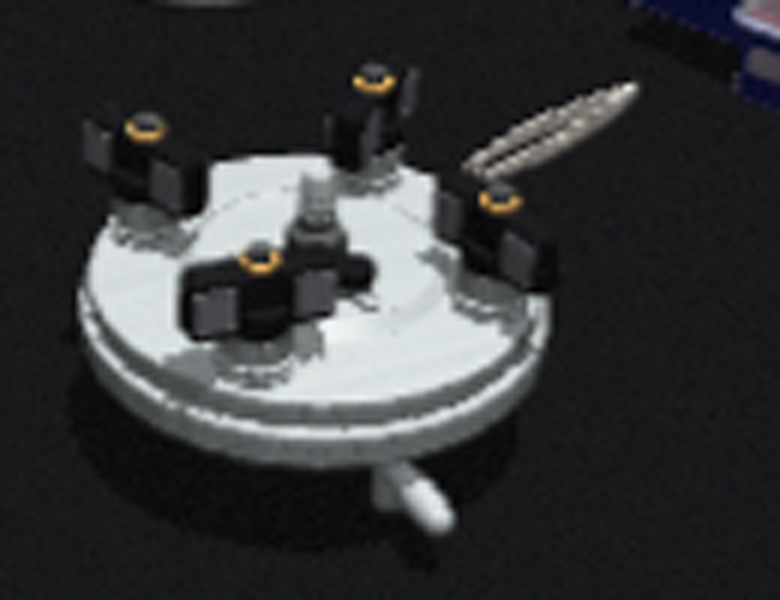

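View pics/side_1.png

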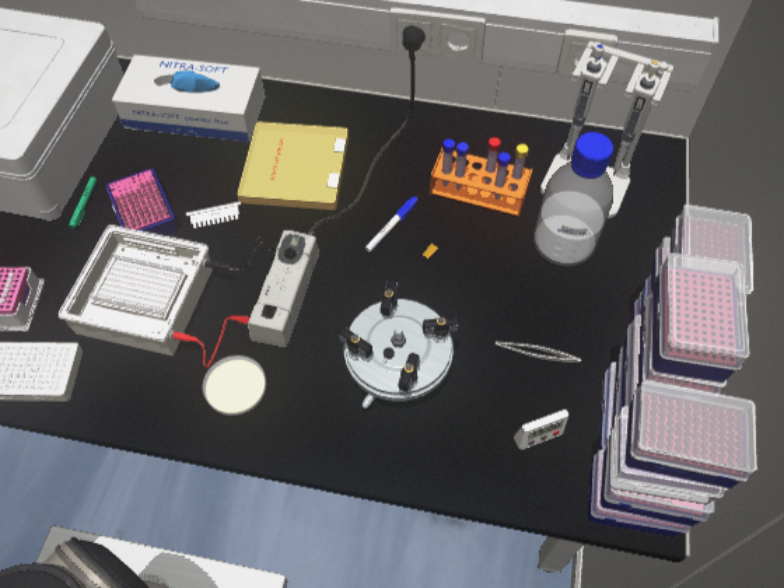

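Stud tops in the crop are at (147,122), (262,252), (500,192) and (375,75). In the side view they are at (390,288), (354,340), (408,363) and (438,322), with the outlet at (368,400). So, going anticlockwise with -x at the outlet, they run a, b, c, d. I'll fit the pose to these.

```bash
cat > h.py <<'E'
import numpy as np
from scipy.optimize import least_squares
def proj(f,X):
    c=f["R"]@np.asarray(X,float).T+f["t"][:,None]
    return np.c_[f["fx"]*c[0]/c[2]+f["cx"],f["fy"]*c[1]/c[2]+f["cy"]]
def ray(f,uv,z):
    uv=np.atleast_2d(np.asarray(uv,float));d=np.c_[(uv[:,0]-f["cx"])/f["fx"],(uv[:,1]-f["cy"])/f["fy"],np.ones(len(uv))]@f["R"]
    o=-f["R"].T@f["t"];return o+d*((z-o[2])/d[:,2])[:,None]
def studs(p,z=106,r=60):
    a=p[2]+np.radians([45,135,225,315]);return np.c_[p[0]+r*np.cos(a),p[1]+r*np.sin(a),np.full(4,z)]
E
python3 - <<'E'
from h import *
S=np.load("scene0.npz");D=np.load("side0.npz")
us=np.array([[147,122],[262,252],[500,192],[375,75]])/6+[245,185]
ud=np.array([[390,288],[354,340],[408,363],[438,322]])/1.4
print(np.round(ray(S,us,106)),np.round(ray(D,ud,106)))
g=np.r_[ray(D,ud,106).mean(0)[:2],.5]
for fs in([(S,us)],[(D,ud)],[(S,us),(D,ud)]):
  best=min((least_squares(lambda p:np.concatenate([(proj(f,studs(p))-u).ravel() for f,u in fs]),[g[0],g[1],y]) for y in(-2,-.7,.5,2)),key=lambda r:r.cost)
  print(best.x,best.cost)
W=np.load("wrist0.npz");print(np.round(W["R"],2))
print(ray(S,np.array([[343,470],[549,330],[480,295]])*.7,0))
E
```

```text
[[ 522. -212.  106.]
 [ 442. -183.  106.]
 [ 414. -262.  106.]
 [ 491. -290.  106.]] [[ 528. -218.  106.]
 [ 438. -187.  106.]
 [ 418. -265.  106.]
 [ 488. -293.  106.]]
[ 4.67397350e+02 -2.36691630e+02 -3.53855303e-01] 0.25034187364288524
[ 4.68034261e+02 -2.40682054e+02 -3.62426422e-01] 13.868134189384369
[ 4.68457869e+02 -2.39463492e+02 -3.59057166e-01] 16.71453127434807
[[ 0.31  0.95 -0.  ]
 [ 0.91 -0.29  0.28]
 [ 0.26 -0.09 -0.96]]
[[ 396.86750921  -24.15438252    0.        ]
 [ 391.32494972 -446.42321852    0.        ]
 [ 535.49914869 -454.63002252    0.        ]]
```

The holder is at about (467.5, -237) with yaw about -0.355. I'll move so the wrist camera looks at it, keeping a path slightly outside minimum reach.

>>> drive_tool:
  steps:
    - {"tx": -0.032,"ty": -0.031}
    - {"tx": -0.032,"ty": -0.031}
    - {"tx": -0.032,"ty": -0.031}
    - {"tx": -0.032,"ty": -0.031}
    - {"tx": -0.032,"ty": -0.031}
    - {"tx": -0.032,"ty": -0.031}
    - {"tx": -0.032,"ty": -0.031}
    - {"tx": -0.032,"ty": -0.031}
    - {"tx": -0.032,"ty": -0.031}
    - {"tx": -0.0255,"ty": -0.0365}
  squeeze: 60

```text
schema error: expected keys tx, ty, tz, wx, wy, wz, jaw
```

>>> drive_tool:
  steps:
    - {"tx": -0.0255,"ty": -0.0365}
    - {"tx": -0.0255,"ty": -0.0365}
    - {"tx": -0.0255,"ty": -0.0365}
    - {"tx": -0.0255,"ty": -0.0365}
    - {"tx": -0.0255,"ty": -0.0365}
    - {"tx": -0.0255,"ty": -0.0365}
    - {"tx": -0.0255,"ty": -0.0365}
    - {"tx": -0.0255,"ty": -0.0365}
    - {"tx": -0.04}
    - {}

```text
schema error: expected keys tx, ty, tz, wx, wy, wz, jaw
```

Run:
```python
from plant import *
import cv2,numpy as np
s=state();print({k:np.round(v,3).tolist() for k,v in s.items()})
f=grab_frame("wrist");cv2.imwrite("pics/w1.png",cv2.resize(f["color"][:,:,::-1],(800,600),interpolation=cv2.INTER_CUBIC))
np.savez("wrist1.npz",**f)
```

```text
{'clock': 0.15, 'joints': [1.113, 0.343, 1.525, -0.0, 1.275, -0.146], 'qd': [0.001, -0.004, -0.003, 0.001, 0.002, 0.001], 'effort': [0.001, -43.147, -24.435, 0.072, 0.054, -0.0], 'tool_pos': [160.893, 499.454, 248.225], 'tcp_rot': [[-0.952, 0.307, -0.0], [0.307, 0.952, -0.001], [0.0, -0.001, -1.0]], 'wrist_force': [0.62, -0.661, -0.501], 'wrist_torque': [-0.065, 0.017, -0.029], 'finger_force': 0.0, 'gripper_width': 1.001}
```

View pics/w1.png

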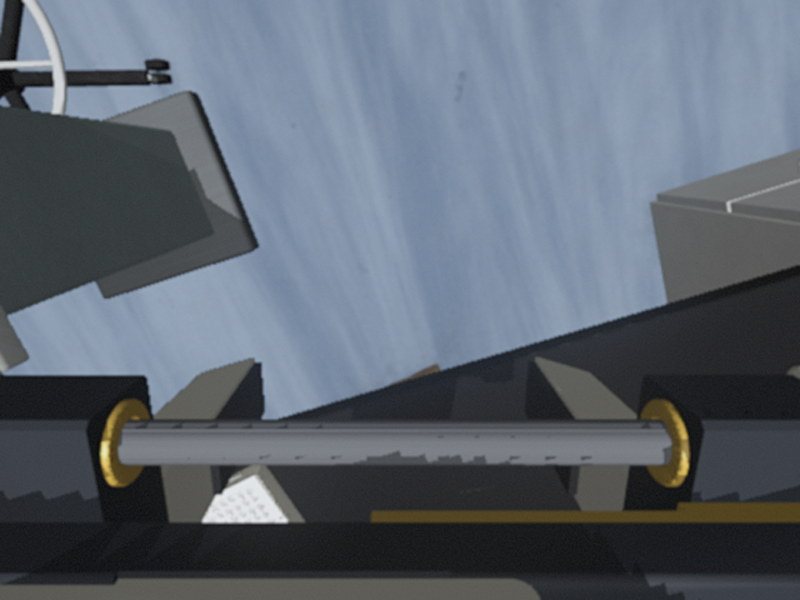

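The moves were refused because every row needs all the keys. The wrist view is unchanged, showing floor. I'll resend the same moves with full rows.

>>> drive_tool:
  steps:
    - {"tx": -0.032,"ty": -0.031,"tz": 0,"wx": 0,"wy": 0,"wz": 0,"jaw": 1}
    - {"tx": -0.032,"ty": -0.031,"tz": 0,"wx": 0,"wy": 0,"wz": 0,"jaw": 1}
    - {"tx": -0.032,"ty": -0.031,"tz": 0,"wx": 0,"wy": 0,"wz": 0,"jaw": 1}
    - {"tx": -0.032,"ty": -0.031,"tz": 0,"wx": 0,"wy": 0,"wz": 0,"jaw": 1}
    - {"tx": -0.032,"ty": -0.031,"tz": 0,"wx": 0,"wy": 0,"wz": 0,"jaw": 1}
    - {"tx": -0.032,"ty": -0.031,"tz": 0,"wx": 0,"wy": 0,"wz": 0,"jaw": 1}
    - {"tx": -0.032,"ty": -0.031,"tz": 0,"wx": 0,"wy": 0,"wz": 0,"jaw": 1}
    - {"tx": -0.032,"ty": -0.031,"tz": 0,"wx": 0,"wy": 0,"wz": 0,"jaw": 1}
    - {"tx": -0.032,"ty": -0.031,"tz": 0,"wx": 0,"wy": 0,"wz": 0,"jaw": 1}
    - {"tx": -0.0255,"ty": -0.0365,"tz": 0,"wx": 0,"wy": 0,"wz": 0,"jaw": 1}
  squeeze: 60

```text
clock: 1.2
tool_pos: [363.6, 101.6, 248.9]
tcp_rot: [[-0.952, 0.307, 0.001], [0.307, 0.952, 0.0], [-0.001, 0.001, -1.0]]
wrist_force: [0.2, 0.8, -1.0]
gripper_width: 1.0
finger_force: 0.0
```

>>> drive_tool:
  steps:
    - {"tx": -0.0255,"ty": -0.0365,"tz": 0,"wx": 0,"wy": 0,"wz": 0,"jaw": 1}
    - {"tx": -0.0255,"ty": -0.0365,"tz": 0,"wx": 0,"wy": 0,"wz": 0,"jaw": 1}
    - {"tx": -0.0255,"ty": -0.0365,"tz": 0,"wx": 0,"wy": 0,"wz": 0,"jaw": 1}
    - {"tx": -0.0255,"ty": -0.0365,"tz": 0,"wx": 0,"wy": 0,"wz": 0,"jaw": 1}
    - {"tx": -0.0255,"ty": -0.0365,"tz": 0,"wx": 0,"wy": 0,"wz": 0,"jaw": 1}
    - {"tx": -0.0255,"ty": -0.0365,"tz": 0,"wx": 0,"wy": 0,"wz": 0,"jaw": 1}
    - {"tx": -0.0255,"ty": -0.0365,"tz": 0,"wx": 0,"wy": 0,"wz": 0,"jaw": 1}
    - {"tx": -0.0255,"ty": -0.0365,"tz": 0,"wx": 0,"wy": 0,"wz": 0,"jaw": 1}
    - {"tx": -0.045,"ty": 0,"tz": 0,"wx": 0,"wy": 0,"wz": 0,"jaw": 1}
    - {"tx": -0.015,"ty": 0,"tz": 0,"wx": 0,"wy": 0,"wz": 0,"jaw": 1}

```text
clock: 2.2
tool_pos: [526.3, -258.1, 247.8]
tcp_rot: [[-0.951, 0.309, 0.001], [0.309, 0.951, -0.0], [-0.001, 0.0, -1.0]]
wrist_force: [0.3, 0.4, -0.8]
gripper_width: 1.002
finger_force: 0.0
```

Run:
```python
from plant import *
import cv2,numpy as np
s=state();print({k:np.round(v,3).tolist() for k,v in s.items()})
f=grab_frame("wrist");cv2.imwrite("pics/w2.png",cv2.resize(f["color"][:,:,::-1],(800,600),interpolation=cv2.INTER_CUBIC))
np.savez("wrist1.npz",**f)
```

```text
{'clock': 2.2, 'joints': [-0.587, 0.455, 1.351, 0.0, 1.335, -1.843], 'qd': [0.089, 0.24, -0.373, -0.006, 0.179, 0.061], 'effort': [-1.393, -50.136, -25.012, -0.093, -0.222, -0.0], 'tool_pos': [526.301, -258.058, 247.775], 'tcp_rot': [[-0.951, 0.309, 0.001], [0.309, 0.951, -0.0], [-0.001, 0.0, -1.0]], 'wrist_force': [0.263, 0.395, -0.832], 'wrist_torque': [-0.017, -0.007, 0.004], 'finger_force': 0.0, 'gripper_width': 1.002}
```

View pics/w2.png

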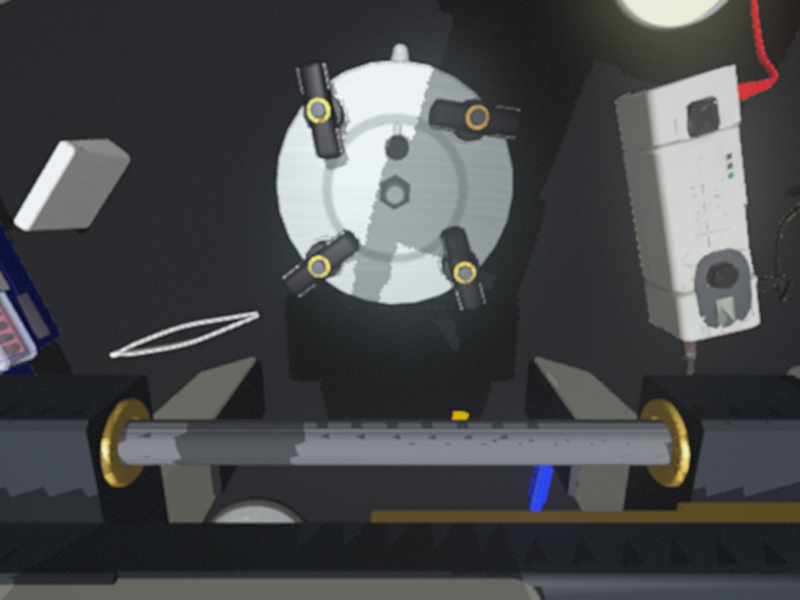

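The wrist view shows stud tops c (318,110), b (477,117), d (319,266) and a (465,271), with the outlet at (400,52). Bar ends are:
- **c:** (313,65) to (328,157)
- **b:** (432,113) to (519,121)
- **d:** (287,290) to (355,237)
- **a:** (453,228) to (475,306)

```bash
cat >> h.py <<'E'
def w2(fn,st,ends):
    from plant import state
    W=np.load(fn);st=np.array(st)*.7
    r=least_squares(lambda p:(proj(W,studs(p))-st).ravel(),[467,-237,-.355])
    print("holder",r.x.round(3),"cost",r.cost)
    e=[ray(W,np.array(q)*.7,99) for q in ends]
    for n,x,q in zip("abcd",studs(r.x),e):
        d=q[1]-q[0];print(n,x.round(1),"len",np.linalg.norm(d).round(1),"yaw",(np.arctan2(d[1],d[0])%np.pi).round(3))
E
python3 - <<'E'
from h import *
w2("wrist1.npz",[[465,271],[477,117],[318,110],[319,266]],[[[453,228],[475,306]],[[432,113],[519,121]],[[313,65],[328,157]],[[287,290],[355,237]]])
from plant import state
s=state();print(s["tool_pos"],s["joints"])
E
```

```text
holder [ 4.69761e+02 -2.39155e+02 -3.52000e-01] cost 3.478390371216354
a [ 524.2 -214.   106. ] len 48.9 yaw 3.133
b [ 444.6 -184.7  106. ] len 47.4 yaw 1.171
c [ 415.3 -264.4  106. ] len 46.8 yaw 2.959
d [ 495.  -293.6  106. ] len 51.8 yaw 1.91
[ 527.04545557 -257.55825755  247.47725372] [-5.85471212e-01  4.56449423e-01  1.34965267e+00  6.21105858e-04
  1.33488725e+00 -1.84336124e+00]
```

Pose agreed to about 2 mm between views. I'm going to nut a.

>>> drive_tool:
  steps:
    - {"tx": 0.0174,"ty": 0.0411,"tz": 0,"wx": 0,"wy": 0,"wz": -0.149,"jaw": -0.05}
    - {"tx": 0,"ty": 0,"tz": 0.02,"wx": 0,"wy": 0,"wz": -0.149,"jaw": -0.05}
    - {"tx": 0,"ty": 0,"tz": 0.045,"wx": 0,"wy": 0,"wz": -0.008,"jaw": -0.05}
    - {"tx": 0,"ty": 0,"tz": 0.045,"wx": 0,"wy": 0,"wz": 0,"jaw": -0.05}
    - {"tx": 0,"ty": 0,"tz": 0.032,"wx": 0,"wy": 0,"wz": 0,"jaw": -0.05}
    - {"tx": 0,"ty": 0,"tz": 0.01,"wx": 0,"wy": 0,"wz": 0,"jaw": -0.05}
    - {"tx": 0,"ty": 0,"tz": 0,"wx": 0,"wy": 0,"wz": 0,"jaw": -0.05}
    - {"tx": 0,"ty": 0,"tz": 0,"wx": 0,"wy": 0,"wz": 0,"jaw": -1}
    - {"tx": 0,"ty": 0,"tz": 0,"wx": 0,"wy": 0,"wz": 0,"jaw": -1}
    - {"tx": 0,"ty": 0,"tz": 0,"wx": 0,"wy": 0,"wz": 0,"jaw": -1}

```text
clock: 3.25
tool_pos: [521.5, -213.0, 98.7]
tcp_rot: [[-1.0, 0.005, 0.004], [0.005, 1.0, -0.004], [-0.004, -0.004, -1.0]]
wrist_force: [-1.6, -14.4, -0.3]
gripper_width: 0.262
finger_force: 7.1
```

```bash
cat > st.py <<'E'
from plant import *
import numpy as np,sys
s=state()
R=s["tcp_rot"];print("t",s["clock"],"pos",np.round(s["tool_pos"],1),"ydir",round(float(np.arctan2(R[1][1],R[0][1])),3),"F",np.round(s["wrist_force"],1),"T",np.round(s["wrist_torque"],3),"gw",round(s["gripper_width"]*92,1),"ff",round(s["finger_force"],1),"q1,6",np.round(s["joints"],2)[[0,5]])
if len(sys.argv)>4:  # target x y tz-height, bar yaw (world) -> tool-frame move
    x,y,z,w=map(float,sys.argv[1:5]);R=np.array(R);d=R.T@(np.array([x,y,z])-s["tool_pos"]);c=np.arctan2(R[1][1],R[0][1])
    t=w+np.pi/2-c;t=(t+np.pi/2)%np.pi-np.pi/2;print("move mm",d.round(1),"wz",-t.round(3), "or",(np.pi-t if t>0 else -np.pi-t).__round__(3))
E
python3 st.py
```

```text
t 3.25 pos [ 521.5 -213.    98.7] ydir 1.566 F [ -1.6 -14.4  -0.3] T [-2.469  0.397 -0.093] gw 24.1 ff 7.1 q1,6 [-0.52 -2.09]
```

>>> drive_tool:
  steps:
    - {"tx": 0,"ty": -0.002,"tz": 0.002,"wx": 0,"wy": 0,"wz": 0,"jaw": -1}
    - {"tx": 0,"ty": 0,"tz": 0,"wx": 0,"wy": 0,"wz": 0,"jaw": -1}
    - {"tx": 0,"ty": 0,"tz": 0,"wx": 0,"wy": 0,"wz": 0,"jaw": -1}
    - {"tx": 0,"ty": 0,"tz": 0,"wx": 0,"wy": 0,"wz": 0,"jaw": -1}
    - {"tx": 0,"ty": 0,"tz": 0,"wx": 0,"wy": 0,"wz": 0.02,"jaw": -1}
    - {"tx": 0,"ty": 0,"tz": 0,"wx": 0,"wy": 0,"wz": 0.04,"jaw": -1}
    - {"tx": 0,"ty": 0,"tz": 0,"wx": 0,"wy": 0,"wz": 0.04,"jaw": -1}
    - {"tx": 0,"ty": 0,"tz": 0,"wx": 0,"wy": 0,"wz": 0.04,"jaw": -1}
    - {"tx": 0,"ty": 0,"tz": 0,"wx": 0,"wy": 0,"wz": 0.04,"jaw": -1}
    - {"tx": 0,"ty": 0,"tz": 0,"wx": 0,"wy": 0,"wz": 0.04,"jaw": -1}

```text
clock: 4.25
tool_pos: [522.3, -214.6, 98.8]
tcp_rot: [[-0.974, 0.225, 0.006], [0.225, 0.974, -0.004], [-0.007, -0.003, -1.0]]
wrist_force: [-2.6, 0.7, 16.2]
gripper_width: 0.146
finger_force: 101.5
```

```bash
python3 st.py
```

```text
t 4.25 pos [ 522.3 -214.6   98.8] ydir 1.344 F [-2.6  0.7 16.2] T [0.024 0.248 0.307] gw 13.5 ff 101.5 q1,6 [-0.53 -1.87]
```

Well gripped. The nut is turning at about 0.31 N m, which is free drag. I'll continue at a modest rate, and read averaged settled torque with short camera waits.

>>> drive_tool:
  steps:
    - {"tx": 0,"ty": 0,"tz": -0.001,"wx": 0,"wy": 0,"wz": 0.04,"jaw": -1}
    - {"tx": 0,"ty": 0,"tz": 0.0001,"wx": 0,"wy": 0,"wz": 0.04,"jaw": -1}
    - {"tx": 0,"ty": 0,"tz": 0.0001,"wx": 0,"wy": 0,"wz": 0.04,"jaw": -1}
    - {"tx": 0,"ty": 0,"tz": 0.0001,"wx": 0,"wy": 0,"wz": 0.04,"jaw": -1}
    - {"tx": 0,"ty": 0,"tz": 0.0001,"wx": 0,"wy": 0,"wz": 0.04,"jaw": -1}
    - {"tx": 0,"ty": 0,"tz": 0.0001,"wx": 0,"wy": 0,"wz": 0.04,"jaw": -1}
    - {"tx": 0,"ty": 0,"tz": 0.0001,"wx": 0,"wy": 0,"wz": 0.04,"jaw": -1}
    - {"tx": 0,"ty": 0,"tz": 0.0001,"wx": 0,"wy": 0,"wz": 0.04,"jaw": -1}
    - {"tx": 0,"ty": 0,"tz": 0.0001,"wx": 0,"wy": 0,"wz": 0.04,"jaw": -1}
    - {"tx": 0,"ty": 0,"tz": 0.0001,"wx": 0,"wy": 0,"wz": 0.04,"jaw": -1}

```text
clock: 5.25
tool_pos: [522.6, -213.4, 97.9]
tcp_rot: [[-0.81, 0.586, 0.006], [0.586, 0.81, -0.002], [-0.007, 0.002, -1.0]]
wrist_force: [1.9, 4.7, 9.9]
gripper_width: 0.148
finger_force: 100.2
```

```bash
cat > avg.py <<'E'
from plant import *
import numpy as np,sys
v=[]
for i in range(int(sys.argv[1])):
    s=state();v.append(s["wrist_torque"][2]);grab_frame("wrist")
print(np.round(v,3),"mean after 2:",np.mean(v[2:]).round(3))
E
python3 st.py; python3 avg.py 8
```

```text
t 5.25 pos [ 522.6 -213.4   97.9] ydir 0.944 F [1.9 4.7 9.9] T [ 0.6   -0.414  0.385] gw 13.6 ff 100.2 q1,6 [-0.52 -1.47]
[0.385 0.334 0.245 0.261 0.232 0.223 0.222 0.304] mean after 2: 0.248
```

>>> drive_tool:
  steps:
    - {"tx": 0,"ty": 0,"tz": 0,"wx": 0,"wy": 0,"wz": 0.02,"jaw": -1}
    - {"tx": 0,"ty": 0,"tz": 0,"wx": 0,"wy": 0,"wz": 0.02,"jaw": -1}
    - {"tx": 0,"ty": 0,"tz": 0,"wx": 0,"wy": 0,"wz": 0.02,"jaw": -1}
    - {"tx": 0,"ty": 0,"tz": 0,"wx": 0,"wy": 0,"wz": 0.02,"jaw": -1}
    - {"tx": 0,"ty": 0,"tz": 0,"wx": 0,"wy": 0,"wz": 0.02,"jaw": -1}
    - {"tx": 0,"ty": 0,"tz": 0.0001,"wx": 0,"wy": 0,"wz": 0.02,"jaw": -1}
    - {"tx": 0,"ty": 0,"tz": 0.0001,"wx": 0,"wy": 0,"wz": 0.02,"jaw": -1}
    - {"tx": 0,"ty": 0,"tz": 0.0001,"wx": 0,"wy": 0,"wz": 0.02,"jaw": -1}
    - {"tx": 0,"ty": 0,"tz": 0.0001,"wx": 0,"wy": 0,"wz": 0.02,"jaw": -1}
    - {"tx": 0,"ty": 0,"tz": 0.0001,"wx": 0,"wy": 0,"wz": 0.02,"jaw": -1}

```text
clock: 6.65
tool_pos: [523.0, -212.9, 97.5]
tcp_rot: [[-0.678, 0.735, 0.007], [0.735, 0.678, -0.002], [-0.006, 0.004, -1.0]]
wrist_force: [4.1, 6.0, 11.9]
gripper_width: 0.146
finger_force: 100.4
```

```bash
python3 st.py; python3 avg.py 7; python3 st.py 415 -264.5 130 2.959
```

```text
t 6.65 pos [ 523.  -212.9   97.5] ydir 0.745 F [ 4.1  6.  11.9] T [ 0.898 -0.618  0.454] gw 13.4 ff 100.4 q1,6 [-0.52 -1.27]
[0.454 0.406 0.342 0.348 0.389 0.319 0.329] mean after 2: 0.345
t 7.0 pos [ 523.  -212.9   97.5] ydir 0.746 F [ 3.1  6.5 11. ] T [ 0.871 -0.626  0.359] gw 13.7 ff 100.3 q1,6 [-0.52 -1.27]
move mm [  35.2 -114.2  -33.2] wz -0.642 or 2.499
```

Nut a is snug at about 0.45 turning, 0.345 settled. I'll release it and go across to c.

>>> drive_tool:
  steps:
    - {"tx": 0,"ty": 0,"tz": 0,"wx": 0,"wy": 0,"wz": 0,"jaw": -0.05}
    - {"tx": 0,"ty": 0,"tz": 0,"wx": 0,"wy": 0,"wz": 0,"jaw": -0.05}
    - {"tx": 0,"ty": 0,"tz": -0.02,"wx": 0,"wy": 0,"wz": 0,"jaw": -0.05}
    - {"tx": 0,"ty": 0,"tz": -0.02,"wx": 0,"wy": 0,"wz": 0,"jaw": -0.05}
    - {"tx": 0.0093,"ty": -0.0284,"tz": 0,"wx": 0,"wy": 0,"wz": -0.128,"jaw": -0.05}
    - {"tx": 0.0128,"ty": -0.0269,"tz": 0,"wx": 0,"wy": 0,"wz": -0.128,"jaw": -0.05}
    - {"tx": 0.0161,"ty": -0.025,"tz": 0,"wx": 0,"wy": 0,"wz": -0.128,"jaw": -0.05}
    - {"tx": 0.0192,"ty": -0.0228,"tz": 0,"wx": 0,"wy": 0,"wz": -0.128,"jaw": -0.05}
    - {"tx": 0,"ty": 0,"tz": 0,"wx": 0,"wy": 0,"wz": -0.13,"jaw": -0.05}
    - {"tx": 0,"ty": 0,"tz": 0,"wx": 0,"wy": 0,"wz": 0,"jaw": -0.05}

```text
clock: 8.0
tool_pos: [411.8, -263.5, 135.5]
tcp_rot: [[-0.983, 0.183, 0.002], [0.183, 0.983, -0.001], [-0.002, -0.001, -1.0]]
wrist_force: [0.6, 0.1, 0.7]
gripper_width: 0.477
finger_force: 0.0
```

```bash
python3 st.py 414.5 -262.8 97 2.959
```

```text
t 8.0 pos [ 411.8 -263.5  135.5] ydir 1.387 F [0.6 0.1 0.7] T [ 0.021 -0.084 -0.084] gw 43.9 ff 0.0 q1,6 [-0.73 -2.11]
move mm [-2.4  1.2 38.5] wz -0.002 or 3.14
```

```bash
python3 avg.py 6
```

```text
[-0.084 -0.018 -0.01  -0.005 -0.056  0.036] mean after 2: -0.009
```

>>> drive_tool:
  steps:
    - {"tx": -0.0024,"ty": 0.0012,"tz": 0.02,"wx": 0,"wy": 0,"wz": 0,"jaw": -0.35}
    - {"tx": 0,"ty": 0,"tz": 0.0185,"wx": 0,"wy": 0,"wz": 0,"jaw": -0.35}
    - {"tx": 0,"ty": 0,"tz": 0,"wx": 0,"wy": 0,"wz": 0,"jaw": -1}
    - {"tx": 0,"ty": 0,"tz": 0,"wx": 0,"wy": 0,"wz": 0,"jaw": -1}
    - {"tx": 0,"ty": 0,"tz": 0,"wx": 0,"wy": 0,"wz": 0,"jaw": -1}
    - {"tx": 0,"ty": 0,"tz": 0,"wx": 0,"wy": 0,"wz": 0,"jaw": -1}
    - {"tx": 0,"ty": 0,"tz": 0,"wx": 0,"wy": 0,"wz": 0.04,"jaw": -1}
    - {"tx": 0,"ty": 0,"tz": 0.0001,"wx": 0,"wy": 0,"wz": 0.06,"jaw": -1}
    - {"tx": 0,"ty": 0,"tz": 0.0001,"wx": 0,"wy": 0,"wz": 0.06,"jaw": -1}
    - {"tx": 0,"ty": 0,"tz": 0.0001,"wx": 0,"wy": 0,"wz": 0.04,"jaw": -1}

```text
clock: 9.3
tool_pos: [413.9, -263.6, 94.4]
tcp_rot: [[-0.927, 0.376, -0.002], [0.376, 0.927, -0.002], [0.001, -0.003, -1.0]]
wrist_force: [-1.2, -10.9, -17.5]
gripper_width: 0.218
finger_force: 59.9
```

```bash
python3 st.py
```

```text
t 9.3 pos [ 413.9 -263.6   94.4] ydir 1.186 F [ -1.2 -10.9 -17.5] T [-1.793  0.307  0.414] gw 20.0 ff 59.9 q1,6 [-0.72 -1.9 ]
```

The jaw stands at 20 mm, not the bar's 13.5, so I'll look before going on.

```bash
python3 - <<'E'
from plant import *
import cv2,numpy as np
w=grab_frame("wrist")["color"];s=grab_frame("scene")["color"]
a=cv2.resize(w[240:420,100:460],(800,400),interpolation=cv2.INTER_CUBIC)
b=cv2.resize(s[180:290,235:385],(400,293)) ;d=grab_frame("side");d=d["color"]
c=cv2.resize(d[190:295,230:350],(400,293))
im=np.vstack([cv2.resize(a,(800,300)),np.hstack([b,c])])
cv2.imwrite("pics/m1.png",im[:,:,::-1])
E
python3 st.py
```

```text
t 9.45 pos [ 413.9 -263.6   94.4] ydir 1.187 F [ -2.1 -12.3 -17.3] T [-1.891  0.325  0.298] gw 20.0 ff 59.9 q1,6 [-0.72 -1.91]
```

View pics/m1.png

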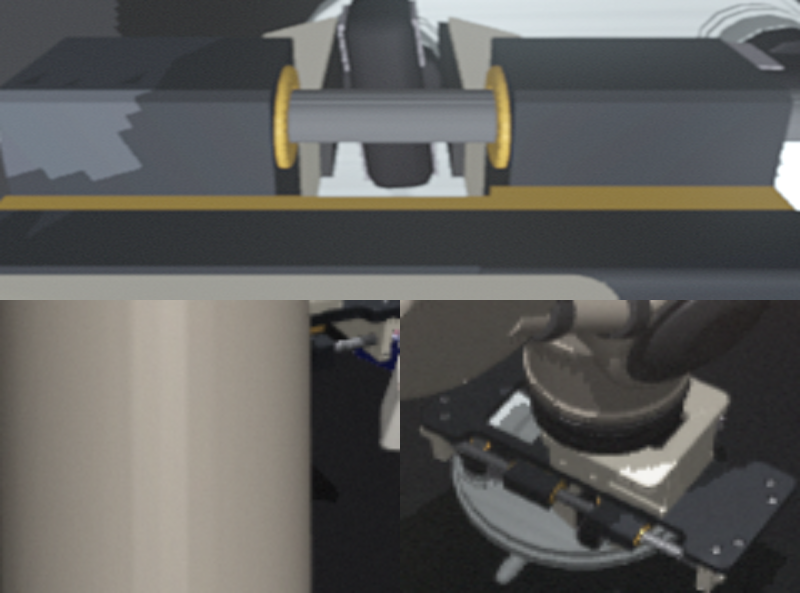

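The wrist crop shows the bar free between the jaws, with a gap at each side (jaw inner faces about x=345 and 445, bar about 350-430). The fingertips overshot downward and are on the collar. I'll open, rise 3 mm and regrip.

>>> drive_tool:
  steps:
    - {"tx": 0,"ty": 0,"tz": 0,"wx": 0,"wy": 0,"wz": 0,"jaw": -0.35}
    - {"tx": 0,"ty": -0.001,"tz": -0.0015,"wx": 0,"wy": 0,"wz": -0.04,"jaw": -0.35}
    - {"tx": 0,"ty": 0,"tz": -0.0015,"wx": 0,"wy": 0,"wz": -0.04,"jaw": -0.35}
    - {"tx": 0,"ty": 0,"tz": 0,"wx": 0,"wy": 0,"wz": 0,"jaw": -1}
    - {"tx": 0,"ty": 0,"tz": 0,"wx": 0,"wy": 0,"wz": 0,"jaw": -1}
    - {"tx": 0,"ty": 0,"tz": 0,"wx": 0,"wy": 0,"wz": 0,"jaw": -1}
    - {"tx": 0,"ty": 0,"tz": 0,"wx": 0,"wy": 0,"wz": 0,"jaw": -1}
    - {"tx": 0,"ty": 0,"tz": 0.0001,"wx": 0,"wy": 0,"wz": 0.05,"jaw": -1}
    - {"tx": 0,"ty": 0,"tz": 0.0001,"wx": 0,"wy": 0,"wz": 0.05,"jaw": -1}
    - {"tx": 0,"ty": 0,"tz": 0.0001,"wx": 0,"wy": 0,"wz": 0.05,"jaw": -1}

```text
clock: 10.45
tool_pos: [414.8, -264.1, 99.3]
tcp_rot: [[-0.898, 0.44, 0.002], [0.44, 0.898, -0.003], [-0.003, -0.002, -1.0]]
wrist_force: [-1.7, -2.5, 5.8]
gripper_width: 0.143
finger_force: 61.8
```

```bash
python3 st.py
```

```text
t 10.45 pos [ 414.8 -264.1   99.3] ydir 1.115 F [-1.7 -2.5  5.8] T [-0.399  0.208  0.341] gw 13.2 ff 61.8 q1,6 [-0.72 -1.84]
```

>>> drive_tool:
  steps:
    - {"tx": 0,"ty": 0,"tz": 0.0001,"wx": 0,"wy": 0,"wz": 0.04,"jaw": -1}
    - {"tx": 0,"ty": 0,"tz": 0.0001,"wx": 0,"wy": 0,"wz": 0.04,"jaw": -1}
    - {"tx": 0,"ty": 0,"tz": 0.0001,"wx": 0,"wy": 0,"wz": 0.04,"jaw": -1}
    - {"tx": 0,"ty": 0,"tz": 0.0001,"wx": 0,"wy": 0,"wz": 0.04,"jaw": -1}
    - {"tx": 0,"ty": 0,"tz": 0.0001,"wx": 0,"wy": 0,"wz": 0.03,"jaw": -1}
    - {"tx": 0,"ty": 0,"tz": 0.0001,"wx": 0,"wy": 0,"wz": 0.03,"jaw": -1}
    - {"tx": 0,"ty": 0,"tz": 0.0001,"wx": 0,"wy": 0,"wz": 0.03,"jaw": -1}
    - {"tx": 0,"ty": 0,"tz": 0.0001,"wx": 0,"wy": 0,"wz": 0.03,"jaw": -1}
    - {"tx": 0,"ty": 0,"tz": 0,"wx": 0,"wy": 0,"wz": 0.02,"jaw": -1}
    - {"tx": 0,"ty": 0,"tz": 0,"wx": 0,"wy": 0,"wz": 0.02,"jaw": -1}

```text
clock: 11.45
tool_pos: [415.1, -263.6, 98.7]
tcp_rot: [[-0.715, 0.7, 0.002], [0.7, 0.715, -0.002], [-0.003, 0.0, -1.0]]
wrist_force: [-0.1, -0.6, 6.8]
gripper_width: 0.15
finger_force: 62.4
```

```bash
python3 st.py; python3 avg.py 6
```

```text
t 11.45 pos [ 415.1 -263.6   98.7] ydir 0.796 F [-0.1 -0.6  6.8] T [-0.003 -0.091  0.441] gw 13.8 ff 62.4 q1,6 [-0.72 -1.52]
[0.441 0.42  0.322 0.325 0.295 0.331] mean after 2: 0.318
```

c is snug at 0.44 turning, 0.32 settled. Next is b, and I'll have a small planner print the row numbers.

```bash
cat > plan.py <<'E'
# plan.py x y wz_total nlat : tool-frame rows for lateral move while turning at most .149/row
from plant import *
import numpy as np,sys,math
x,y,w,n=map(float,sys.argv[1:5]);n=int(n)
s=state();R=np.array(s["tcp_rot"]);c=math.atan2(R[1][1],R[0][1]);dx,dy=(x-s["tool_pos"][0])/n,(y-s["tool_pos"][1])/n
k=max(n,math.ceil(abs(w)/.148))
for i in range(k):
    a=c-i*w/k;l=i<n
    print(i+1,"tx %.4f ty %.4f wz %.3f"%((-dx*math.sin(a)+dy*math.cos(a))/1e3*l,(dx*math.cos(a)+dy*math.sin(a))/1e3*l,w/k))
E
python3 plan.py 443.3 -183.9 1.196 4
```

```text
1 tx 0.0089 ty 0.0192 wz 0.133
2 tx 0.0113 ty 0.0178 wz 0.133
3 tx 0.0136 ty 0.0162 wz 0.133
4 tx 0.0156 ty 0.0142 wz 0.133
5 tx 0.0000 ty 0.0000 wz 0.133
6 tx 0.0000 ty 0.0000 wz 0.133
7 tx 0.0000 ty 0.0000 wz 0.133
8 tx 0.0000 ty 0.0000 wz 0.133
9 tx 0.0000 ty 0.0000 wz 0.133
```

>>> drive_tool:
  steps:
    - {"tx": 0,"ty": 0,"tz": 0,"wx": 0,"wy": 0,"wz": 0,"jaw": -0.2}
    - {"tx": 0,"ty": 0,"tz": -0.002,"wx": 0,"wy": 0,"wz": 0,"jaw": -0.2}
    - {"tx": 0,"ty": 0,"tz": -0.018,"wx": 0,"wy": 0,"wz": 0,"jaw": -0.2}
    - {"tx": 0,"ty": 0,"tz": -0.018,"wx": 0,"wy": 0,"wz": 0,"jaw": -0.2}
    - {"tx": 0.0089,"ty": 0.0192,"tz": 0,"wx": 0,"wy": 0,"wz": 0.133,"jaw": -0.2}
    - {"tx": 0.0113,"ty": 0.0178,"tz": 0,"wx": 0,"wy": 0,"wz": 0.133,"jaw": -0.2}
    - {"tx": 0.0136,"ty": 0.0162,"tz": 0,"wx": 0,"wy": 0,"wz": 0.133,"jaw": -0.2}
    - {"tx": 0.0156,"ty": 0.0142,"tz": 0,"wx": 0,"wy": 0,"wz": 0.133,"jaw": -0.2}
    - {"tx": 0,"ty": 0,"tz": 0,"wx": 0,"wy": 0,"wz": 0.133,"jaw": -0.2}
    - {"tx": 0,"ty": 0,"tz": 0,"wx": 0,"wy": 0,"wz": 0.133,"jaw": -0.2}

```text
clock: 12.75
tool_pos: [442.5, -182.4, 135.4]
tcp_rot: [[0.006, 1.0, -0.0], [1.0, -0.006, 0.0], [0.0, -0.0, -1.0]]
wrist_force: [-0.4, -0.2, 0.7]
gripper_width: 0.4
finger_force: 0.0
```

```bash
python3 st.py 443.3 -183.9 99.5 1.171
```

```text
t 12.75 pos [ 442.5 -182.4  135.4] ydir -0.006 F [-0.4 -0.2  0.7] T [-0.101  0.034 -0.02 ] gw 36.8 ff 0.0 q1,6 [-0.55 -0.55]
move mm [-1.5  0.9 35.9] wz 0.394 or -2.748
```

>>> drive_tool:
  steps:
    - {"tx": -0.0015,"ty": 0.0009,"tz": 0,"wx": 0,"wy": 0,"wz": 0.131,"jaw": -0.35}
    - {"tx": 0,"ty": 0,"tz": 0.006,"wx": 0,"wy": 0,"wz": 0.131,"jaw": -0.35}
    - {"tx": 0,"ty": 0,"tz": 0.012,"wx": 0,"wy": 0,"wz": 0.131,"jaw": -0.35}
    - {"tx": 0,"ty": 0,"tz": 0.012,"wx": 0,"wy": 0,"wz": 0,"jaw": -0.35}
    - {"tx": 0,"ty": 0,"tz": 0.005,"wx": 0,"wy": 0,"wz": 0,"jaw": -0.35}
    - {"tx": 0,"ty": 0,"tz": 0,"wx": 0,"wy": 0,"wz": 0,"jaw": -1}
    - {"tx": 0,"ty": 0,"tz": 0,"wx": 0,"wy": 0,"wz": 0,"jaw": -1}
    - {"tx": 0,"ty": 0,"tz": 0,"wx": 0,"wy": 0,"wz": 0,"jaw": -1}
    - {"tx": 0,"ty": 0,"tz": 0,"wx": 0,"wy": 0,"wz": 0,"jaw": -1}
    - {"tx": 0,"ty": 0,"tz": 0,"wx": 0,"wy": 0,"wz": 0.04,"jaw": -1}

```text
clock: 13.75
tool_pos: [445.6, -185.9, 101.1]
tcp_rot: [[0.421, 0.907, 0.005], [0.907, -0.421, -0.003], [-0.0, 0.006, -1.0]]
wrist_force: [9.1, -2.3, -8.9]
gripper_width: 0.144
finger_force: 59.7
```

```bash
python3 st.py
```

```text
t 13.75 pos [ 445.6 -185.9  101.1] ydir -0.435 F [ 9.1 -2.3 -8.9] T [-0.412 -1.305  0.414] gw 13.3 ff 59.7 q1,6 [-0.55 -0.12]
```

>>> drive_tool:
  steps:
    - {"tx": 0,"ty": 0.0005,"tz": 0.0001,"wx": 0,"wy": 0,"wz": 0.05,"jaw": -1}
    - {"tx": 0,"ty": 0.0005,"tz": 0.0001,"wx": 0,"wy": 0,"wz": 0.05,"jaw": -1}
    - {"tx": 0,"ty": 0,"tz": 0.0001,"wx": 0,"wy": 0,"wz": 0.05,"jaw": -1}
    - {"tx": 0,"ty": 0,"tz": 0.0001,"wx": 0,"wy": 0,"wz": 0.05,"jaw": -1}
    - {"tx": 0,"ty": 0,"tz": 0.0001,"wx": 0,"wy": 0,"wz": 0.04,"jaw": -1}
    - {"tx": 0,"ty": 0,"tz": 0.0001,"wx": 0,"wy": 0,"wz": 0.04,"jaw": -1}
    - {"tx": 0,"ty": 0,"tz": 0.0001,"wx": 0,"wy": 0,"wz": 0.04,"jaw": -1}
    - {"tx": 0,"ty": 0,"tz": 0.0001,"wx": 0,"wy": 0,"wz": 0.04,"jaw": -1}
    - {"tx": 0,"ty": 0,"tz": 0.0001,"wx": 0,"wy": 0,"wz": 0.03,"jaw": -1}
    - {"tx": 0,"ty": 0,"tz": 0.0001,"wx": 0,"wy": 0,"wz": 0.03,"jaw": -1}

```text
clock: 14.75
tool_pos: [445.7, -185.8, 100.0]
tcp_rot: [[0.754, 0.657, 0.003], [0.657, -0.754, -0.002], [0.001, 0.003, -1.0]]
wrist_force: [5.0, -1.0, -5.3]
gripper_width: 0.15
finger_force: 59.7
```

```bash
python3 st.py; python3 avg.py 6
```

```text
t 14.75 pos [ 445.7 -185.8  100. ] ydir -0.854 F [ 5.  -1.  -5.3] T [-0.123 -0.732  0.395] gw 13.8 ff 59.7 q1,6 [-0.55  0.3 ]
[0.395 0.364 0.337 0.334 0.348 0.315] mean after 2: 0.333
```

>>> drive_tool:
  steps:
    - {"tx": 0,"ty": 0,"tz": 0,"wx": 0,"wy": 0,"wz": 0.01,"jaw": -1}
    - {"tx": 0,"ty": 0,"tz": 0,"wx": 0,"wy": 0,"wz": 0.01,"jaw": -1}
    - {"tx": 0,"ty": 0,"tz": 0,"wx": 0,"wy": 0,"wz": 0.01,"jaw": -1}
    - {"tx": 0,"ty": 0,"tz": 0,"wx": 0,"wy": 0,"wz": 0.01,"jaw": -1}
    - {"tx": 0,"ty": 0,"tz": 0,"wx": 0,"wy": 0,"wz": 0.01,"jaw": -1}
    - {"tx": 0,"ty": 0,"tz": 0,"wx": 0,"wy": 0,"wz": 0.01,"jaw": -1}
    - {"tx": 0,"ty": 0,"tz": 0,"wx": 0,"wy": 0,"wz": 0.01,"jaw": -1}
    - {"tx": 0,"ty": 0,"tz": 0,"wx": 0,"wy": 0,"wz": 0.01,"jaw": -1}
    - {"tx": 0,"ty": 0,"tz": 0,"wx": 0,"wy": 0,"wz": 0.01,"jaw": -1}
    - {"tx": 0,"ty": 0,"tz": 0,"wx": 0,"wy": 0,"wz": 0.01,"jaw": -1}

```text
clock: 16.05
tool_pos: [445.6, -185.9, 99.9]
tcp_rot: [[0.815, 0.579, 0.003], [0.579, -0.815, -0.002], [0.002, 0.003, -1.0]]
wrist_force: [5.1, -1.5, -6.7]
gripper_width: 0.149
finger_force: 60.0
```

```bash
python3 st.py; python3 avg.py 6;python3 st.py 493.5 -291.5 99.5 1.91;python3 plan.py 493.5 -291.5 -.515 4
```

```text
t 16.05 pos [ 445.6 -185.9   99.9] ydir -0.953 F [ 5.1 -1.5 -6.7] T [-0.329 -0.739  0.425] gw 13.7 ff 60.0 q1,6 [-0.55  0.4 ]
[0.425 0.404 0.441 0.398 0.42  0.385] mean after 2: 0.411
t 16.35 pos [ 445.6 -185.9   99.9] ydir -0.953 F [ 5.6 -2.1 -6.1] T [-0.289 -0.687  0.401] gw 13.5 ff 60.0 q1,6 [-0.55  0.4 ]
move mm [-22.1 113.9   0.7] wz -1.292 or 1.849
1 tx -0.0055 ty 0.0285 wz -0.129
2 tx -0.0091 ty 0.0275 wz -0.129
3 tx -0.0126 ty 0.0261 wz -0.129
4 tx -0.0158 ty 0.0243 wz -0.129
```

```bash
python3 plan.py 493.7 -291.7 -1.292 5
```

```text
1 tx -0.0044 ty 0.0228 wz -0.144
2 tx -0.0076 ty 0.0220 wz -0.144
3 tx -0.0107 ty 0.0206 wz -0.144
4 tx -0.0135 ty 0.0189 wz -0.144
5 tx -0.0161 ty 0.0168 wz -0.144
6 tx -0.0000 ty 0.0000 wz -0.144
7 tx -0.0000 ty 0.0000 wz -0.144
8 tx -0.0000 ty 0.0000 wz -0.144
9 tx -0.0000 ty 0.0000 wz -0.144
```

>>> drive_tool:
  steps:
    - {"tx": 0,"ty": 0,"tz": 0,"wx": 0,"wy": 0,"wz": 0,"jaw": -0.2}
    - {"tx": 0,"ty": 0,"tz": -0.002,"wx": 0,"wy": 0,"wz": 0,"jaw": -0.2}
    - {"tx": 0,"ty": 0,"tz": -0.018,"wx": 0,"wy": 0,"wz": 0,"jaw": -0.2}
    - {"tx": 0,"ty": 0,"tz": -0.018,"wx": 0,"wy": 0,"wz": 0,"jaw": -0.2}
    - {"tx": -0.0044,"ty": 0.0228,"tz": 0,"wx": 0,"wy": 0,"wz": -0.144,"jaw": -0.2}
    - {"tx": -0.0076,"ty": 0.022,"tz": 0,"wx": 0,"wy": 0,"wz": -0.144,"jaw": -0.2}
    - {"tx": -0.0107,"ty": 0.0206,"tz": 0,"wx": 0,"wy": 0,"wz": -0.144,"jaw": -0.2}
    - {"tx": -0.0135,"ty": 0.0189,"tz": 0,"wx": 0,"wy": 0,"wz": -0.144,"jaw": -0.2}
    - {"tx": -0.0161,"ty": 0.0168,"tz": 0,"wx": 0,"wy": 0,"wz": -0.144,"jaw": -0.2}
    - {"tx": 0,"ty": 0,"tz": 0,"wx": 0,"wy": 0,"wz": -0.144,"jaw": -0.2}

```text
clock: 17.35
tool_pos: [493.1, -293.5, 137.8]
tcp_rot: [[0.086, 0.996, 0.001], [0.996, -0.086, -0.001], [-0.001, 0.001, -1.0]]
wrist_force: [-0.1, 0.1, -0.6]
gripper_width: 0.404
finger_force: 0.0
```

```bash
python3 st.py 493.7 -291.7 99.5 1.91
```

```text
t 17.35 pos [ 493.1 -293.5  137.8] ydir -0.086 F [-0.1  0.1 -0.6] T [-0.097  0.045  0.005] gw 37.1 ff 0.0 q1,6 [-0.67 -0.58]
move mm [ 1.9  0.4 38.3] wz -0.425 or 2.717
```

>>> drive_tool:
  steps:
    - {"tx": 0.0005,"ty": 0.0004,"tz": 0,"wx": 0,"wy": 0,"wz": -0.142,"jaw": -0.35}
    - {"tx": 0,"ty": 0,"tz": 0.008,"wx": 0,"wy": 0,"wz": -0.142,"jaw": -0.35}
    - {"tx": 0,"ty": 0,"tz": 0.012,"wx": 0,"wy": 0,"wz": -0.141,"jaw": -0.35}
    - {"tx": 0,"ty": 0,"tz": 0.012,"wx": 0,"wy": 0,"wz": 0,"jaw": -0.35}
    - {"tx": 0,"ty": 0,"tz": 0.006,"wx": 0,"wy": 0,"wz": 0,"jaw": -0.35}
    - {"tx": 0,"ty": 0,"tz": 0,"wx": 0,"wy": 0,"wz": 0,"jaw": -1}
    - {"tx": 0,"ty": 0,"tz": 0,"wx": 0,"wy": 0,"wz": 0,"jaw": -1}
    - {"tx": 0,"ty": 0,"tz": 0,"wx": 0,"wy": 0,"wz": 0,"jaw": -1}
    - {"tx": 0,"ty": 0,"tz": 0,"wx": 0,"wy": 0,"wz": 0,"jaw": -1}
    - {"tx": 0,"ty": 0,"tz": 0,"wx": 0,"wy": 0,"wz": 0.04,"jaw": -1}

```text
clock: 18.35
tool_pos: [494.5, -290.2, 100.0]
tcp_rot: [[-0.29, 0.957, 0.004], [0.957, 0.29, -0.0], [-0.001, 0.003, -1.0]]
wrist_force: [8.3, 3.1, -5.2]
gripper_width: 0.15
finger_force: 60.0
```

```bash
python3 st.py
```

```text
t 18.35 pos [ 494.5 -290.2  100. ] ydir 0.294 F [ 8.3  3.1 -5.2] T [ 0.553 -1.372  0.374] gw 13.8 ff 60.0 q1,6 [-0.67 -0.96]
```

>>> drive_tool:
  steps:
    - {"tx": 0,"ty": 0.0005,"tz": 0.0001,"wx": 0,"wy": 0,"wz": 0.04,"jaw": -1}
    - {"tx": 0,"ty": 0.0005,"tz": 0.0001,"wx": 0,"wy": 0,"wz": 0.04,"jaw": -1}
    - {"tx": 0,"ty": 0,"tz": 0.0001,"wx": 0,"wy": 0,"wz": 0.04,"jaw": -1}
    - {"tx": 0,"ty": 0,"tz": 0.0001,"wx": 0,"wy": 0,"wz": 0.04,"jaw": -1}
    - {"tx": 0,"ty": 0,"tz": 0.0001,"wx": 0,"wy": 0,"wz": 0.03,"jaw": -1}
    - {"tx": 0,"ty": 0,"tz": 0.0001,"wx": 0,"wy": 0,"wz": 0.03,"jaw": -1}
    - {"tx": 0,"ty": 0,"tz": 0.0001,"wx": 0,"wy": 0,"wz": 0.03,"jaw": -1}
    - {"tx": 0,"ty": 0,"tz": 0.0001,"wx": 0,"wy": 0,"wz": 0.03,"jaw": -1}
    - {"tx": 0,"ty": 0,"tz": 0.0001,"wx": 0,"wy": 0,"wz": 0.03,"jaw": -1}
    - {"tx": 0,"ty": 0,"tz": 0.0001,"wx": 0,"wy": 0,"wz": 0.03,"jaw": -1}

```text
clock: 19.35
tool_pos: [496.1, -289.9, 99.2]
tcp_rot: [[0.046, 0.999, 0.005], [0.999, -0.046, -0.001], [-0.001, 0.005, -1.0]]
wrist_force: [10.2, 3.0, -2.8]
gripper_width: 0.146
finger_force: 60.1
```

```bash
python3 st.py; python3 avg.py 6
```

```text
t 19.35 pos [ 496.1 -289.9   99.2] ydir -0.046 F [10.2  3.  -2.8] T [ 0.599 -1.601  0.497] gw 13.4 ff 60.1 q1,6 [-0.66 -0.62]
[0.497 0.453 0.417 0.403 0.36  0.382] mean after 2: 0.39
```

d is snug, a little high at about 0.48 turning. Now round two, starting at a.

```bash
python3 plan.py 523.3 -212.7 -.792 6
```

```text
1 tx 0.0131 ty 0.0039 wz -0.132
2 tx 0.0124 ty 0.0056 wz -0.132
3 tx 0.0116 ty 0.0072 wz -0.132
4 tx 0.0105 ty 0.0087 wz -0.132
5 tx 0.0093 ty 0.0100 wz -0.132
6 tx 0.0079 ty 0.0111 wz -0.132
```

>>> drive_tool:
  steps:
    - {"tx": 0,"ty": 0,"tz": 0,"wx": 0,"wy": 0,"wz": 0,"jaw": -0.2}
    - {"tx": 0,"ty": 0,"tz": -0.002,"wx": 0,"wy": 0,"wz": 0,"jaw": -0.2}
    - {"tx": 0,"ty": 0,"tz": -0.018,"wx": 0,"wy": 0,"wz": 0,"jaw": -0.2}
    - {"tx": 0,"ty": 0,"tz": -0.018,"wx": 0,"wy": 0,"wz": 0,"jaw": -0.2}
    - {"tx": 0.0131,"ty": 0.0039,"tz": 0,"wx": 0,"wy": 0,"wz": -0.132,"jaw": -0.2}
    - {"tx": 0.0124,"ty": 0.0056,"tz": 0,"wx": 0,"wy": 0,"wz": -0.132,"jaw": -0.2}
    - {"tx": 0.0116,"ty": 0.0072,"tz": 0,"wx": 0,"wy": 0,"wz": -0.132,"jaw": -0.2}
    - {"tx": 0.0105,"ty": 0.0087,"tz": 0,"wx": 0,"wy": 0,"wz": -0.132,"jaw": -0.2}
    - {"tx": 0.0093,"ty": 0.01,"tz": 0,"wx": 0,"wy": 0,"wz": -0.132,"jaw": -0.2}
    - {"tx": 0.0079,"ty": 0.0111,"tz": 0,"wx": 0,"wy": 0,"wz": -0.132,"jaw": -0.2}

```text
clock: 20.65
tool_pos: [520.8, -212.9, 136.9]
tcp_rot: [[-0.683, 0.731, -0.0], [0.731, 0.683, -0.001], [-0.0, -0.0, -1.0]]
wrist_force: [0.1, 0.1, -0.1]
gripper_width: 0.399
finger_force: 0.0
```

```bash
python3 st.py 523.3 -212.7 97.5 2.317
```

```text
t 20.65 pos [ 520.8 -212.9  136.9] ydir 0.752 F [ 0.1  0.1 -0.1] T [-0.025  0.044  0.06 ] gw 36.7 ff 0.0 q1,6 [-0.52 -1.28]
move mm [-1.6  2.  39.4] wz 0.005 or -3.136
```

>>> drive_tool:
  steps:
    - {"tx": -0.001,"ty": 0.0017,"tz": 0.015,"wx": 0,"wy": 0,"wz": 0,"jaw": -0.35}
    - {"tx": 0,"ty": 0,"tz": 0.014,"wx": 0,"wy": 0,"wz": 0,"jaw": -0.35}
    - {"tx": 0,"ty": 0,"tz": 0.008,"wx": 0,"wy": 0,"wz": 0,"jaw": -0.35}
    - {"tx": 0,"ty": 0,"tz": 0.003,"wx": 0,"wy": 0,"wz": 0,"jaw": -0.35}
    - {"tx": 0,"ty": 0,"tz": 0,"wx": 0,"wy": 0,"wz": 0,"jaw": -1}
    - {"tx": 0,"ty": 0,"tz": 0,"wx": 0,"wy": 0,"wz": 0,"jaw": -1}
    - {"tx": 0,"ty": 0,"tz": 0,"wx": 0,"wy": 0,"wz": 0,"jaw": -1}
    - {"tx": 0,"ty": 0,"tz": 0,"wx": 0,"wy": 0,"wz": 0.03,"jaw": -1}
    - {"tx": 0,"ty": 0,"tz": 0,"wx": 0,"wy": 0,"wz": 0.03,"jaw": -1}
    - {"tx": 0,"ty": 0,"tz": 0.0001,"wx": 0,"wy": 0,"wz": 0.03,"jaw": -1}

```text
clock: 21.65
tool_pos: [523.6, -212.6, 97.8]
tcp_rot: [[-0.61, 0.792, 0.002], [0.792, 0.61, -0.001], [-0.002, 0.001, -1.0]]
wrist_force: [1.0, 3.5, 6.5]
gripper_width: 0.15
finger_force: 76.1
```

```bash
python3 st.py
```

```text
t 21.65 pos [ 523.6 -212.6   97.8] ydir 0.656 F [1.  3.5 6.5] T [ 0.456 -0.049  0.471] gw 13.8 ff 76.1 q1,6 [-0.52 -1.18]
```

>>> drive_tool:
  steps:
    - {"tx": 0,"ty": 0,"tz": 0.0001,"wx": 0,"wy": 0,"wz": 0.04,"jaw": -1}
    - {"tx": 0,"ty": 0,"tz": 0.0001,"wx": 0,"wy": 0,"wz": 0.04,"jaw": -1}
    - {"tx": 0,"ty": 0,"tz": 0.0001,"wx": 0,"wy": 0,"wz": 0.04,"jaw": -1}
    - {"tx": 0,"ty": 0,"tz": 0.0001,"wx": 0,"wy": 0,"wz": 0.04,"jaw": -1}
    - {"tx": 0,"ty": 0,"tz": 0.0001,"wx": 0,"wy": 0,"wz": 0.04,"jaw": -1}
    - {"tx": 0,"ty": 0,"tz": 0.0001,"wx": 0,"wy": 0,"wz": 0.04,"jaw": -1}
    - {"tx": 0,"ty": 0,"tz": 0.0001,"wx": 0,"wy": 0,"wz": 0.03,"jaw": -1}
    - {"tx": 0,"ty": 0,"tz": 0.0001,"wx": 0,"wy": 0,"wz": 0.03,"jaw": -1}
    - {"tx": 0,"ty": 0,"tz": 0.0001,"wx": 0,"wy": 0,"wz": 0.03,"jaw": -1}
    - {"tx": 0,"ty": 0,"tz": 0.0001,"wx": 0,"wy": 0,"wz": 0.03,"jaw": -1}

```text
clock: 22.65
tool_pos: [524.5, -212.2, 97.1]
tcp_rot: [[-0.292, 0.956, 0.004], [0.956, 0.292, -0.001], [-0.002, 0.004, -1.0]]
wrist_force: [4.2, 6.1, 6.3]
gripper_width: 0.147
finger_force: 76.1
```

```bash
python3 st.py
```

```text
t 22.65 pos [ 524.5 -212.2   97.1] ydir 0.297 F [4.2 6.1 6.3] T [ 0.84  -0.572  0.554] gw 13.5 ff 76.1 q1,6 [-0.52 -0.82]
```

>>> drive_tool:
  steps:
    - {"tx": 0,"ty": 0,"tz": 0,"wx": 0,"wy": 0,"wz": 0,"jaw": -1}
    - {"tx": 0,"ty": 0,"tz": 0,"wx": 0,"wy": 0,"wz": 0,"jaw": -1}
    - {"tx": 0,"ty": 0,"tz": 0,"wx": 0,"wy": 0,"wz": 0,"jaw": -1}
    - {"tx": 0,"ty": 0,"tz": 0.0001,"wx": 0,"wy": 0,"wz": 0.02,"jaw": -1}
    - {"tx": 0,"ty": 0,"tz": 0.0001,"wx": 0,"wy": 0,"wz": 0.02,"jaw": -1}
    - {"tx": 0,"ty": 0,"tz": 0.0001,"wx": 0,"wy": 0,"wz": 0.02,"jaw": -1}
    - {"tx": 0,"ty": 0,"tz": 0.0001,"wx": 0,"wy": 0,"wz": 0.02,"jaw": -1}
    - {"tx": 0,"ty": 0,"tz": 0.0001,"wx": 0,"wy": 0,"wz": 0.02,"jaw": -1}
    - {"tx": 0,"ty": 0,"tz": 0.0001,"wx": 0,"wy": 0,"wz": 0.02,"jaw": -1}
    - {"tx": 0,"ty": 0,"tz": 0.0001,"wx": 0,"wy": 0,"wz": 0.02,"jaw": -1}

```text
clock: 23.65
tool_pos: [525.0, -212.1, 96.8]
tcp_rot: [[-0.156, 0.988, 0.005], [0.988, 0.156, -0.001], [-0.002, 0.005, -1.0]]
wrist_force: [4.4, 6.5, 9.2]
gripper_width: 0.151
finger_force: 76.5
```

```bash
python3 st.py; python3 avg.py 8; python3 st.py 415 -264 97.5 2.367;python3 plan.py 415 -264 -.5 4
```

```text
t 23.65 pos [ 525.  -212.1   96.8] ydir 0.157 F [4.4 6.5 9.2] T [ 1.064 -0.582  0.532] gw 13.9 ff 76.5 q1,6 [-0.52 -0.68]
[0.532 0.502 0.473 0.474 0.503 0.451 0.457 0.46 ] mean after 2: 0.47
t 24.05 pos [ 525.  -212.1   96.8] ydir 0.158 F [3.7 6.8 8.5] T [ 0.971 -0.602  0.481] gw 13.8 ff 76.5 q1,6 [-0.52 -0.68]
move mm [ -34.  -116.8   -1.3] wz -0.638 or 2.503
1 tx -0.0085 ty -0.0292 wz -0.125
2 tx -0.0048 ty -0.0300 wz -0.125
3 tx -0.0010 ty -0.0304 wz -0.125
4 tx 0.0028 ty -0.0303 wz -0.125
```

>>> drive_tool:
  steps:
    - {"tx": 0,"ty": 0,"tz": 0,"wx": 0,"wy": 0,"wz": 0.01,"jaw": -1}
    - {"tx": 0,"ty": 0,"tz": 0,"wx": 0,"wy": 0,"wz": 0.02,"jaw": -1}
    - {"tx": 0,"ty": 0,"tz": 0.0001,"wx": 0,"wy": 0,"wz": 0.02,"jaw": -1}
    - {"tx": 0,"ty": 0,"tz": 0.0001,"wx": 0,"wy": 0,"wz": 0.02,"jaw": -1}
    - {"tx": 0,"ty": 0,"tz": 0.0001,"wx": 0,"wy": 0,"wz": 0.02,"jaw": -1}
    - {"tx": 0,"ty": 0,"tz": 0.0001,"wx": 0,"wy": 0,"wz": 0.02,"jaw": -1}
    - {"tx": 0,"ty": 0,"tz": 0.0001,"wx": 0,"wy": 0,"wz": 0.02,"jaw": -1}
    - {"tx": 0,"ty": 0,"tz": 0.0001,"wx": 0,"wy": 0,"wz": 0.02,"jaw": -1}
    - {"tx": 0,"ty": 0,"tz": 0.0001,"wx": 0,"wy": 0,"wz": 0.02,"jaw": -1}
    - {"tx": 0,"ty": 0,"tz": 0.0001,"wx": 0,"wy": 0,"wz": 0.02,"jaw": -1}

```text
clock: 25.05
tool_pos: [525.5, -212.0, 96.4]
tcp_rot: [[0.033, 0.999, 0.007], [0.999, -0.033, -0.001], [-0.001, 0.007, -1.0]]
wrist_force: [5.6, 8.0, 10.5]
gripper_width: 0.142
finger_force: 76.8
```

```bash
python3 st.py; python3 avg.py 6; python3 st.py 415 -264 97.5 2.367;python3 plan.py 415 -264 -.828 4
```

```text
t 25.05 pos [ 525.5 -212.    96.4] ydir -0.033 F [ 5.6  8.  10.5] T [ 1.274 -0.786  0.632] gw 13.1 ff 76.8 q1,6 [-0.52 -0.49]
[0.632 0.623 0.538 0.466 0.51  0.523] mean after 2: 0.509
t 25.35 pos [ 525.6 -212.    96.4] ydir -0.032 F [ 5.9  7.  10. ] T [ 1.19  -0.828  0.594] gw 13.9 ff 76.7 q1,6 [-0.52 -0.49]
move mm [ -55.5 -108.8   -1.8] wz -0.828 or 2.313
1 tx -0.0139 ty -0.0272 wz -0.138
2 tx -0.0100 ty -0.0289 wz -0.138
3 tx -0.0059 ty -0.0300 wz -0.138
4 tx -0.0018 ty -0.0305 wz -0.138
5 tx 0.0000 ty -0.0000 wz -0.138
6 tx 0.0000 ty -0.0000 wz -0.138
```

a is at about 0.58. Next c.

>>> drive_tool:
  steps:
    - {"tx": 0,"ty": 0,"tz": 0,"wx": 0,"wy": 0,"wz": 0,"jaw": -0.2}
    - {"tx": 0,"ty": 0,"tz": -0.004,"wx": 0,"wy": 0,"wz": 0,"jaw": -0.2}
    - {"tx": 0,"ty": 0,"tz": -0.018,"wx": 0,"wy": 0,"wz": 0,"jaw": -0.2}
    - {"tx": 0,"ty": 0,"tz": -0.018,"wx": 0,"wy": 0,"wz": 0,"jaw": -0.2}
    - {"tx": -0.0139,"ty": -0.0272,"tz": 0,"wx": 0,"wy": 0,"wz": -0.138,"jaw": -0.2}
    - {"tx": -0.01,"ty": -0.0289,"tz": 0,"wx": 0,"wy": 0,"wz": -0.138,"jaw": -0.2}
    - {"tx": -0.0059,"ty": -0.03,"tz": 0,"wx": 0,"wy": 0,"wz": -0.138,"jaw": -0.2}
    - {"tx": -0.0018,"ty": -0.0305,"tz": 0,"wx": 0,"wy": 0,"wz": -0.138,"jaw": -0.2}
    - {"tx": 0,"ty": 0,"tz": 0,"wx": 0,"wy": 0,"wz": -0.138,"jaw": -0.2}
    - {"tx": 0,"ty": 0,"tz": 0,"wx": 0,"wy": 0,"wz": -0.138,"jaw": -0.2}

```text
clock: 26.35
tool_pos: [411.1, -265.3, 134.2]
tcp_rot: [[-0.716, 0.698, -0.0], [0.698, 0.716, -0.0], [-0.0, -0.0, -1.0]]
wrist_force: [0.1, 0.0, 0.0]
gripper_width: 0.4
finger_force: 0.0
```

```bash
python3 st.py 415 -263.8 98 2.367
```

```text
t 26.35 pos [ 411.1 -265.3  134.2] ydir 0.798 F [0.1 0.  0. ] T [-0.037  0.021 -0.018] gw 36.8 ff 0.0 q1,6 [-0.73 -1.53]
move mm [-1.8  3.8 36.2] wz 0.002 or -3.139
```

>>> drive_tool:
  steps:
    - {"tx": -0.0018,"ty": 0.0038,"tz": 0.013,"wx": 0,"wy": 0,"wz": 0,"jaw": -0.35}
    - {"tx": 0,"ty": 0,"tz": 0.012,"wx": 0,"wy": 0,"wz": 0,"jaw": -0.35}
    - {"tx": 0,"ty": 0,"tz": 0.008,"wx": 0,"wy": 0,"wz": 0,"jaw": -0.35}
    - {"tx": 0,"ty": 0,"tz": 0.003,"wx": 0,"wy": 0,"wz": 0,"jaw": -0.35}
    - {"tx": 0,"ty": 0,"tz": 0,"wx": 0,"wy": 0,"wz": 0,"jaw": -1}
    - {"tx": 0,"ty": 0,"tz": 0,"wx": 0,"wy": 0,"wz": 0,"jaw": -1}
    - {"tx": 0,"ty": 0,"tz": 0,"wx": 0,"wy": 0,"wz": 0,"jaw": -1}
    - {"tx": 0,"ty": 0,"tz": 0,"wx": 0,"wy": 0,"wz": 0.03,"jaw": -1}
    - {"tx": 0,"ty": 0,"tz": 0,"wx": 0,"wy": 0,"wz": 0.03,"jaw": -1}
    - {"tx": 0,"ty": 0,"tz": 0.0001,"wx": 0,"wy": 0,"wz": 0.03,"jaw": -1}

```text
clock: 27.35
tool_pos: [415.9, -263.7, 98.4]
tcp_rot: [[-0.647, 0.762, -0.0], [0.762, 0.647, -0.001], [-0.001, -0.001, -1.0]]
wrist_force: [-5.2, -1.9, 4.6]
gripper_width: 0.145
finger_force: 64.0
```

```bash
python3 st.py
```

```text
t 27.35 pos [ 415.9 -263.7   98.4] ydir 0.704 F [-5.2 -1.9  4.6] T [-0.44   0.804  0.44 ] gw 13.4 ff 64.0 q1,6 [-0.72 -1.42]
```

>>> drive_tool:
  steps:
    - {"tx": 0,"ty": -0.0005,"tz": 0.0001,"wx": 0,"wy": 0,"wz": 0.04,"jaw": -1}
    - {"tx": 0,"ty": 0,"tz": 0.0001,"wx": 0,"wy": 0,"wz": 0.04,"jaw": -1}
    - {"tx": 0,"ty": 0,"tz": 0.0001,"wx": 0,"wy": 0,"wz": 0.04,"jaw": -1}
    - {"tx": 0,"ty": 0,"tz": 0.0001,"wx": 0,"wy": 0,"wz": 0.04,"jaw": -1}
    - {"tx": 0,"ty": 0,"tz": 0.0001,"wx": 0,"wy": 0,"wz": 0.04,"jaw": -1}
    - {"tx": 0,"ty": 0,"tz": 0.0001,"wx": 0,"wy": 0,"wz": 0.04,"jaw": -1}
    - {"tx": 0,"ty": 0,"tz": 0.0001,"wx": 0,"wy": 0,"wz": 0.03,"jaw": -1}
    - {"tx": 0,"ty": 0,"tz": 0.0001,"wx": 0,"wy": 0,"wz": 0.03,"jaw": -1}
    - {"tx": 0,"ty": 0,"tz": 0.0001,"wx": 0,"wy": 0,"wz": 0.03,"jaw": -1}
    - {"tx": 0,"ty": 0,"tz": 0.0001,"wx": 0,"wy": 0,"wz": 0.03,"jaw": -1}

```text
clock: 28.35
tool_pos: [416.3, -263.5, 97.7]
tcp_rot: [[-0.337, 0.942, 0.002], [0.942, 0.337, -0.001], [-0.001, 0.001, -1.0]]
wrist_force: [-1.6, 1.3, 7.3]
gripper_width: 0.149
finger_force: 64.6
```

```bash
python3 st.py; python3 avg.py 6
```

```text
t 28.35 pos [ 416.3 -263.5   97.7] ydir 0.344 F [-1.6  1.3  7.3] T [0.126 0.13  0.404] gw 13.7 ff 64.6 q1,6 [-0.72 -1.06]
[0.404 0.436 0.419 0.372 0.334 0.373] mean after 2: 0.374
```

>>> drive_tool:
  steps:
    - {"tx": 0,"ty": 0,"tz": 0,"wx": 0,"wy": 0,"wz": 0.03,"jaw": -1}
    - {"tx": 0,"ty": 0,"tz": 0.0001,"wx": 0,"wy": 0,"wz": 0.04,"jaw": -1}
    - {"tx": 0,"ty": 0,"tz": 0.0001,"wx": 0,"wy": 0,"wz": 0.04,"jaw": -1}
    - {"tx": 0,"ty": 0,"tz": 0.0001,"wx": 0,"wy": 0,"wz": 0.04,"jaw": -1}
    - {"tx": 0,"ty": 0,"tz": 0.0001,"wx": 0,"wy": 0,"wz": 0.04,"jaw": -1}
    - {"tx": 0,"ty": 0,"tz": 0.0001,"wx": 0,"wy": 0,"wz": 0.04,"jaw": -1}
    - {"tx": 0,"ty": 0,"tz": 0.0001,"wx": 0,"wy": 0,"wz": 0.03,"jaw": -1}
    - {"tx": 0,"ty": 0,"tz": 0.0001,"wx": 0,"wy": 0,"wz": 0.03,"jaw": -1}
    - {"tx": 0,"ty": 0,"tz": 0.0001,"wx": 0,"wy": 0,"wz": 0.03,"jaw": -1}
    - {"tx": 0,"ty": 0,"tz": 0.0001,"wx": 0,"wy": 0,"wz": 0.03,"jaw": -1}

```text
clock: 29.65
tool_pos: [416.8, -263.5, 97.0]
tcp_rot: [[0.006, 1.0, 0.003], [1.0, -0.006, -0.001], [-0.001, 0.003, -1.0]]
wrist_force: [0.2, 3.2, 8.0]
gripper_width: 0.152
finger_force: 65.5
```

```bash
python3 st.py; python3 avg.py 6
```

```text
t 29.65 pos [ 416.8 -263.5   97. ] ydir -0.006 F [0.2 3.2 8. ] T [ 0.265 -0.063  0.572] gw 14.0 ff 65.5 q1,6 [-0.72 -0.71]
[0.572 0.459 0.48  0.423 0.399 0.419] mean after 2: 0.43
```

>>> drive_tool:
  steps:
    - {"tx": 0,"ty": 0,"tz": 0,"wx": 0,"wy": 0,"wz": 0.03,"jaw": -1}
    - {"tx": 0,"ty": 0,"tz": 0.0001,"wx": 0,"wy": 0,"wz": 0.03,"jaw": -1}
    - {"tx": 0,"ty": 0,"tz": 0.0001,"wx": 0,"wy": 0,"wz": 0.03,"jaw": -1}
    - {"tx": 0,"ty": 0,"tz": 0.0001,"wx": 0,"wy": 0,"wz": 0.03,"jaw": -1}
    - {"tx": 0,"ty": 0,"tz": 0.0001,"wx": 0,"wy": 0,"wz": 0.02,"jaw": -1}
    - {"tx": 0,"ty": 0,"tz": 0.0001,"wx": 0,"wy": 0,"wz": 0.02,"jaw": -1}
    - {"tx": 0,"ty": 0,"tz": 0.0001,"wx": 0,"wy": 0,"wz": 0.02,"jaw": -1}
    - {"tx": 0,"ty": 0,"tz": 0.0001,"wx": 0,"wy": 0,"wz": 0.02,"jaw": -1}
    - {"tx": 0,"ty": 0,"tz": 0.0001,"wx": 0,"wy": 0,"wz": 0.02,"jaw": -1}
    - {"tx": 0,"ty": 0,"tz": 0.0001,"wx": 0,"wy": 0,"wz": 0.02,"jaw": -1}

```text
clock: 30.95
tool_pos: [417.2, -263.6, 96.5]
tcp_rot: [[0.243, 0.97, 0.004], [0.97, -0.243, -0.002], [-0.001, 0.004, -1.0]]
wrist_force: [1.0, 2.6, 9.4]
gripper_width: 0.148
finger_force: 66.4
```

```bash
python3 st.py; python3 avg.py 6;python3 st.py 445.8 -185.5 98 0.618; python3 plan.py 445.8 -185.5 .71 4
```

```text
t 30.95 pos [ 417.2 -263.6   96.5] ydir -0.246 F [1.  2.6 9.4] T [ 0.379 -0.22   0.675] gw 13.6 ff 66.4 q1,6 [-0.72 -0.47]
[0.675 0.512 0.472 0.539 0.501 0.451] mean after 2: 0.491
t 31.25 pos [ 417.2 -263.6   96.5] ydir -0.245 F [1.  4.1 9.9] T [ 0.404 -0.146  0.543] gw 13.3 ff 66.1 q1,6 [-0.72 -0.48]
move mm [82.7  8.8 -1.6] wz 0.708 or -2.434
1 tx 0.0207 ty 0.0022 wz 0.142
2 tx 0.0208 ty -0.0007 wz 0.142
3 tx 0.0205 ty -0.0037 wz 0.142
4 tx 0.0197 ty -0.0065 wz 0.142
5 tx 0.0000 ty -0.0000 wz 0.142
```

c is at about 0.57. Next b.

>>> drive_tool:
  steps:
    - {"tx": 0,"ty": 0,"tz": 0,"wx": 0,"wy": 0,"wz": 0,"jaw": -0.2}
    - {"tx": 0,"ty": 0,"tz": -0.004,"wx": 0,"wy": 0,"wz": 0,"jaw": -0.2}
    - {"tx": 0,"ty": 0,"tz": -0.018,"wx": 0,"wy": 0,"wz": 0,"jaw": -0.2}
    - {"tx": 0,"ty": 0,"tz": -0.018,"wx": 0,"wy": 0,"wz": 0,"jaw": -0.2}
    - {"tx": 0.0207,"ty": 0.0022,"tz": 0,"wx": 0,"wy": 0,"wz": 0.142,"jaw": -0.2}
    - {"tx": 0.0208,"ty": -0.0007,"tz": 0,"wx": 0,"wy": 0,"wz": 0.142,"jaw": -0.2}
    - {"tx": 0.0205,"ty": -0.0037,"tz": 0,"wx": 0,"wy": 0,"wz": 0.142,"jaw": -0.2}
    - {"tx": 0.0197,"ty": -0.0065,"tz": 0,"wx": 0,"wy": 0,"wz": 0.142,"jaw": -0.2}
    - {"tx": 0,"ty": 0,"tz": 0,"wx": 0,"wy": 0,"wz": 0.142,"jaw": -0.2}
    - {"tx": 0,"ty": 0,"tz": 0,"wx": 0,"wy": 0,"wz": 0,"jaw": -0.2}

```text
clock: 32.25
tool_pos: [444.6, -184.7, 135.1]
tcp_rot: [[0.817, 0.577, 0.0], [0.577, -0.817, 0.0], [0.0, -0.0, -1.0]]
wrist_force: [-0.0, 0.3, 0.1]
gripper_width: 0.397
finger_force: 0.0
```

```bash
python3 st.py 445.8 -185.3 99.5 0.618
```

```text
t 32.25 pos [ 444.6 -184.7  135.1] ydir -0.956 F [-0.   0.3  0.1] T [-0.05   0.159  0.028] gw 36.5 ff 0.0 q1,6 [-0.55  0.4 ]
move mm [ 0.6  1.2 35.6] wz -0.003 or 3.139
```

>>> drive_tool:
  steps:
    - {"tx": 0.0006,"ty": 0.0012,"tz": 0.013,"wx": 0,"wy": 0,"wz": 0,"jaw": -0.35}
    - {"tx": 0,"ty": 0,"tz": 0.012,"wx": 0,"wy": 0,"wz": 0,"jaw": -0.35}
    - {"tx": 0,"ty": 0,"tz": 0.008,"wx": 0,"wy": 0,"wz": 0,"jaw": -0.35}
    - {"tx": 0,"ty": 0,"tz": 0.003,"wx": 0,"wy": 0,"wz": 0,"jaw": -0.35}
    - {"tx": 0,"ty": 0,"tz": 0,"wx": 0,"wy": 0,"wz": 0,"jaw": -1}
    - {"tx": 0,"ty": 0,"tz": 0,"wx": 0,"wy": 0,"wz": 0,"jaw": -1}
    - {"tx": 0,"ty": 0,"tz": 0,"wx": 0,"wy": 0,"wz": 0,"jaw": -1}
    - {"tx": 0,"ty": 0,"tz": 0,"wx": 0,"wy": 0,"wz": 0.03,"jaw": -1}
    - {"tx": 0,"ty": 0,"tz": 0,"wx": 0,"wy": 0,"wz": 0.03,"jaw": -1}
    - {"tx": 0,"ty": 0,"tz": 0.0001,"wx": 0,"wy": 0,"wz": 0.03,"jaw": -1}

```text
clock: 33.25
tool_pos: [445.7, -186.1, 99.1]
tcp_rot: [[0.865, 0.502, 0.001], [0.502, -0.865, -0.001], [0.0, 0.001, -1.0]]
wrist_force: [0.7, -0.2, 0.2]
gripper_width: 0.147
finger_force: 60.0
```

```bash
python3 st.py
```

```text
t 33.25 pos [ 445.7 -186.1   99.1] ydir -1.045 F [ 0.7 -0.2  0.2] T [-0.13   0.154  0.364] gw 13.5 ff 60.0 q1,6 [-0.55  0.49]
```

>>> drive_tool:
  steps:
    - {"tx": 0,"ty": 0,"tz": 0.0001,"wx": 0,"wy": 0,"wz": 0.05,"jaw": -1}
    - {"tx": 0,"ty": 0,"tz": 0.0001,"wx": 0,"wy": 0,"wz": 0.05,"jaw": -1}
    - {"tx": 0,"ty": 0,"tz": 0.0001,"wx": 0,"wy": 0,"wz": 0.05,"jaw": -1}
    - {"tx": 0,"ty": 0,"tz": 0.0001,"wx": 0,"wy": 0,"wz": 0.05,"jaw": -1}
    - {"tx": 0,"ty": 0,"tz": 0.0001,"wx": 0,"wy": 0,"wz": 0.05,"jaw": -1}
    - {"tx": 0,"ty": 0,"tz": 0.0001,"wx": 0,"wy": 0,"wz": 0.04,"jaw": -1}
    - {"tx": 0,"ty": 0,"tz": 0.0001,"wx": 0,"wy": 0,"wz": 0.04,"jaw": -1}
    - {"tx": 0,"ty": 0,"tz": 0.0001,"wx": 0,"wy": 0,"wz": 0.04,"jaw": -1}
    - {"tx": 0,"ty": 0,"tz": 0.0001,"wx": 0,"wy": 0,"wz": 0.04,"jaw": -1}
    - {"tx": 0,"ty": 0,"tz": 0.0001,"wx": 0,"wy": 0,"wz": 0.03,"jaw": -1}

```text
clock: 34.25
tool_pos: [445.6, -185.8, 98.1]
tcp_rot: [[0.996, 0.085, 0.0], [0.085, -0.996, -0.0], [0.0, 0.0, -1.0]]
wrist_force: [-0.2, 2.2, 2.9]
gripper_width: 0.147
finger_force: 60.1
```

```bash
python3 st.py; python3 avg.py 5
```

```text
t 34.25 pos [ 445.6 -185.8   98.1] ydir -1.486 F [-0.2  2.2  2.9] T [0.198 0.22  0.452] gw 13.6 ff 60.1 q1,6 [-0.55  0.93]
[0.452 0.356 0.368 0.357 0.341] mean after 2: 0.355
```

Now about 0.46, so roughly 0.6 rad more to go.

>>> drive_tool:
  steps:
    - {"tx": 0,"ty": 0,"tz": 0.0001,"wx": 0,"wy": 0,"wz": 0.04,"jaw": -1}
    - {"tx": 0,"ty": 0,"tz": 0.0001,"wx": 0,"wy": 0,"wz": 0.04,"jaw": -1}
    - {"tx": 0,"ty": 0,"tz": 0.0001,"wx": 0,"wy": 0,"wz": 0.04,"jaw": -1}
    - {"tx": 0,"ty": 0,"tz": 0.0001,"wx": 0,"wy": 0,"wz": 0.04,"jaw": -1}
    - {"tx": 0,"ty": 0,"tz": 0.0001,"wx": 0,"wy": 0,"wz": 0.04,"jaw": -1}
    - {"tx": 0,"ty": 0,"tz": 0.0001,"wx": 0,"wy": 0,"wz": 0.03,"jaw": -1}
    - {"tx": 0,"ty": 0,"tz": 0.0001,"wx": 0,"wy": 0,"wz": 0.03,"jaw": -1}
    - {"tx": 0,"ty": 0,"tz": 0.0001,"wx": 0,"wy": 0,"wz": 0.03,"jaw": -1}
    - {"tx": 0,"ty": 0,"tz": 0.0001,"wx": 0,"wy": 0,"wz": 0.03,"jaw": -1}
    - {"tx": 0,"ty": 0,"tz": 0.0001,"wx": 0,"wy": 0,"wz": 0.03,"jaw": -1}

```text
clock: 35.5
tool_pos: [445.6, -185.6, 97.4]
tcp_rot: [[0.965, -0.262, 0.0], [-0.262, -0.965, 0.0], [0.0, -0.0, -1.0]]
wrist_force: [-1.4, 3.9, 8.4]
gripper_width: 0.149
finger_force: 60.1
```

```bash
python3 st.py; python3 avg.py 6
```

```text
t 35.5 pos [ 445.6 -185.6   97.4] ydir -1.835 F [-1.4  3.9  8.4] T [0.672 0.373 0.507] gw 13.7 ff 60.1 q1,6 [-0.55  1.28]
[0.507 0.387 0.396 0.379 0.416 0.385] mean after 2: 0.394
```

>>> drive_tool:
  steps:
    - {"tx": 0,"ty": 0,"tz": 0.0001,"wx": 0,"wy": 0,"wz": 0.04,"jaw": -1}
    - {"tx": 0,"ty": 0,"tz": 0.0001,"wx": 0,"wy": 0,"wz": 0.04,"jaw": -1}
    - {"tx": 0,"ty": 0,"tz": 0.0001,"wx": 0,"wy": 0,"wz": 0.04,"jaw": -1}
    - {"tx": 0,"ty": 0,"tz": 0.0001,"wx": 0,"wy": 0,"wz": 0.04,"jaw": -1}
    - {"tx": 0,"ty": 0,"tz": 0.0001,"wx": 0,"wy": 0,"wz": 0.04,"jaw": -1}
    - {"tx": 0,"ty": 0,"tz": 0.0001,"wx": 0,"wy": 0,"wz": 0.03,"jaw": -1}
    - {"tx": 0,"ty": 0,"tz": 0.0001,"wx": 0,"wy": 0,"wz": 0.03,"jaw": -1}
    - {"tx": 0,"ty": 0,"tz": 0.0001,"wx": 0,"wy": 0,"wz": 0.03,"jaw": -1}
    - {"tx": 0,"ty": 0,"tz": 0.0001,"wx": 0,"wy": 0,"wz": 0.03,"jaw": -1}
    - {"tx": 0,"ty": 0,"tz": 0.0001,"wx": 0,"wy": 0,"wz": 0.03,"jaw": -1}

```text
clock: 36.8
tool_pos: [445.7, -185.4, 96.6]
tcp_rot: [[0.817, -0.577, 0.001], [-0.577, -0.817, 0.0], [0.0, -0.001, -1.0]]
wrist_force: [-1.9, 5.9, 11.5]
gripper_width: 0.146
finger_force: 60.2
```

```bash
python3 st.py; python3 avg.py 6
```

```text
t 36.8 pos [ 445.7 -185.4   96.6] ydir -2.185 F [-1.9  5.9 11.5] T [0.964 0.431 0.597] gw 13.5 ff 60.2 q1,6 [-0.55  1.63]
[0.597 0.518 0.495 0.515 0.508 0.42 ] mean after 2: 0.485
```

b is at about 0.57. Finally d, which needs a back turn of 2.14 rad.

```bash
python3 plan.py 495.3 -290 -2.139 5 | head -5
```

```text
1 tx 0.0201 ty 0.0114 wz -0.143
2 tx 0.0183 ty 0.0141 wz -0.143
3 tx 0.0161 ty 0.0166 wz -0.143
4 tx 0.0136 ty 0.0187 wz -0.143
5 tx 0.0108 ty 0.0205 wz -0.143
```

>>> drive_tool:
  steps:
    - {"tx": 0,"ty": 0,"tz": 0,"wx": 0,"wy": 0,"wz": 0,"jaw": -0.2}
    - {"tx": 0,"ty": 0,"tz": -0.004,"wx": 0,"wy": 0,"wz": 0,"jaw": -0.2}
    - {"tx": 0,"ty": 0,"tz": -0.018,"wx": 0,"wy": 0,"wz": 0,"jaw": -0.2}
    - {"tx": 0,"ty": 0,"tz": -0.018,"wx": 0,"wy": 0,"wz": 0,"jaw": -0.2}
    - {"tx": 0.0201,"ty": 0.0114,"tz": 0,"wx": 0,"wy": 0,"wz": -0.143,"jaw": -0.2}
    - {"tx": 0.0183,"ty": 0.0141,"tz": 0,"wx": 0,"wy": 0,"wz": -0.143,"jaw": -0.2}
    - {"tx": 0.0161,"ty": 0.0166,"tz": 0,"wx": 0,"wy": 0,"wz": -0.143,"jaw": -0.2}
    - {"tx": 0.0136,"ty": 0.0187,"tz": 0,"wx": 0,"wy": 0,"wz": -0.143,"jaw": -0.2}
    - {"tx": 0.0108,"ty": 0.0205,"tz": 0,"wx": 0,"wy": 0,"wz": -0.143,"jaw": -0.2}
    - {"tx": 0,"ty": 0,"tz": 0,"wx": 0,"wy": 0,"wz": -0.143,"jaw": -0.2}

```text
clock: 38.1
tool_pos: [495.9, -293.3, 135.6]
tcp_rot: [[0.97, 0.245, 0.001], [0.245, -0.97, -0.002], [0.001, 0.002, -1.0]]
wrist_force: [0.5, -0.2, -0.2]
gripper_width: 0.399
finger_force: 0.0
```

>>> drive_tool:
  steps:
    - {"tx": 0,"ty": 0,"tz": 0,"wx": 0,"wy": 0,"wz": -0.143,"jaw": -0.2}
    - {"tx": 0,"ty": 0,"tz": 0,"wx": 0,"wy": 0,"wz": -0.143,"jaw": -0.2}
    - {"tx": 0,"ty": 0,"tz": 0,"wx": 0,"wy": 0,"wz": -0.143,"jaw": -0.2}
    - {"tx": 0,"ty": 0,"tz": 0,"wx": 0,"wy": 0,"wz": -0.143,"jaw": -0.2}
    - {"tx": 0,"ty": 0,"tz": 0,"wx": 0,"wy": 0,"wz": -0.143,"jaw": -0.2}
    - {"tx": 0,"ty": 0,"tz": 0,"wx": 0,"wy": 0,"wz": -0.143,"jaw": -0.2}
    - {"tx": 0,"ty": 0,"tz": 0,"wx": 0,"wy": 0,"wz": -0.143,"jaw": -0.2}
    - {"tx": 0,"ty": 0,"tz": 0,"wx": 0,"wy": 0,"wz": -0.143,"jaw": -0.2}
    - {"tx": 0,"ty": 0,"tz": 0,"wx": 0,"wy": 0,"wz": -0.137,"jaw": -0.2}
    - {"tx": 0,"ty": 0,"tz": 0,"wx": 0,"wy": 0,"wz": 0,"jaw": -0.2}

```text
clock: 39.1
tool_pos: [494.9, -290.7, 135.6]
tcp_rot: [[0.045, 0.999, -0.0], [0.999, -0.045, 0.0], [0.0, -0.0, -1.0]]
wrist_force: [0.5, -0.1, -0.4]
gripper_width: 0.404
finger_force: 0.0
```

```bash
python3 st.py 495.5 -290.2 99 1.525
```

```text
t 39.1 pos [ 494.9 -290.7  135.6] ydir -0.045 F [ 0.5 -0.1 -0.4] T [-0.086  0.024 -0.004] gw 37.2 ff 0.0 q1,6 [-0.66 -0.62]
move mm [ 0.5  0.6 36.6] wz 0.001 or -3.141
```

>>> drive_tool:
  steps:
    - {"tx": 0.0,"ty": 0.001,"tz": 0.013,"wx": 0,"wy": 0,"wz": 0,"jaw": -0.35}
    - {"tx": 0,"ty": 0,"tz": 0.012,"wx": 0,"wy": 0,"wz": 0,"jaw": -0.35}
    - {"tx": 0,"ty": 0,"tz": 0.009,"wx": 0,"wy": 0,"wz": 0,"jaw": -0.35}
    - {"tx": 0,"ty": 0,"tz": 0.003,"wx": 0,"wy": 0,"wz": 0,"jaw": -0.35}
    - {"tx": 0,"ty": 0,"tz": 0,"wx": 0,"wy": 0,"wz": 0,"jaw": -1}
    - {"tx": 0,"ty": 0,"tz": 0,"wx": 0,"wy": 0,"wz": 0,"jaw": -1}
    - {"tx": 0,"ty": 0,"tz": 0,"wx": 0,"wy": 0,"wz": 0,"jaw": -1}
    - {"tx": 0,"ty": 0,"tz": 0,"wx": 0,"wy": 0,"wz": 0.03,"jaw": -1}
    - {"tx": 0,"ty": 0,"tz": 0,"wx": 0,"wy": 0,"wz": 0.03,"jaw": -1}
    - {"tx": 0,"ty": 0,"tz": 0.0001,"wx": 0,"wy": 0,"wz": 0.03,"jaw": -1}

```text
clock: 40.1
tool_pos: [496.7, -290.7, 99.0]
tcp_rot: [[0.136, 0.991, 0.002], [0.991, -0.136, -0.001], [-0.001, 0.002, -1.0]]
wrist_force: [3.2, -0.7, -2.6]
gripper_width: 0.146
finger_force: 60.0
```

```bash
python3 st.py
```

```text
t 40.1 pos [ 496.7 -290.7   99. ] ydir -0.137 F [ 3.2 -0.7 -2.6] T [-0.14  -0.541  0.423] gw 13.5 ff 60.0 q1,6 [-0.66 -0.53]
```

>>> drive_tool:
  steps:
    - {"tx": 0,"ty": 0,"tz": 0.0001,"wx": 0,"wy": 0,"wz": 0.04,"jaw": -1}
    - {"tx": 0,"ty": 0,"tz": 0.0001,"wx": 0,"wy": 0,"wz": 0.04,"jaw": -1}
    - {"tx": 0,"ty": 0,"tz": 0.0001,"wx": 0,"wy": 0,"wz": 0.04,"jaw": -1}
    - {"tx": 0,"ty": 0,"tz": 0.0001,"wx": 0,"wy": 0,"wz": 0.04,"jaw": -1}
    - {"tx": 0,"ty": 0,"tz": 0.0001,"wx": 0,"wy": 0,"wz": 0.04,"jaw": -1}
    - {"tx": 0,"ty": 0,"tz": 0.0001,"wx": 0,"wy": 0,"wz": 0.03,"jaw": -1}
    - {"tx": 0,"ty": 0,"tz": 0.0001,"wx": 0,"wy": 0,"wz": 0.03,"jaw": -1}
    - {"tx": 0,"ty": 0,"tz": 0.0001,"wx": 0,"wy": 0,"wz": 0.03,"jaw": -1}
    - {"tx": 0,"ty": 0,"tz": 0.0001,"wx": 0,"wy": 0,"wz": 0.03,"jaw": -1}
    - {"tx": 0,"ty": 0,"tz": 0.0001,"wx": 0,"wy": 0,"wz": 0.03,"jaw": -1}

```text
clock: 41.1
tool_pos: [497.9, -291.1, 98.3]
tcp_rot: [[0.468, 0.884, 0.004], [0.884, -0.468, -0.002], [0.0, 0.005, -1.0]]
wrist_force: [7.1, -1.4, -3.4]
gripper_width: 0.149
finger_force: 60.0
```

```bash
python3 st.py; python3 avg.py 6
```

```text
t 41.1 pos [ 497.9 -291.1   98.3] ydir -0.487 F [ 7.1 -1.4 -3.4] T [-0.256 -1.252  0.452] gw 13.7 ff 60.0 q1,6 [-0.66 -0.18]
[0.452 0.514 0.408 0.379 0.373 0.378] mean after 2: 0.384
```

Settled is 0.38, so about 0.48 turning. I'll add 0.35 rad.

>>> drive_tool:
  steps:
    - {"tx": 0,"ty": 0,"tz": 0.0001,"wx": 0,"wy": 0,"wz": 0.04,"jaw": -1}
    - {"tx": 0,"ty": 0,"tz": 0.0001,"wx": 0,"wy": 0,"wz": 0.04,"jaw": -1}
    - {"tx": 0,"ty": 0,"tz": 0.0001,"wx": 0,"wy": 0,"wz": 0.04,"jaw": -1}
    - {"tx": 0,"ty": 0,"tz": 0.0001,"wx": 0,"wy": 0,"wz": 0.04,"jaw": -1}
    - {"tx": 0,"ty": 0,"tz": 0.0001,"wx": 0,"wy": 0,"wz": 0.04,"jaw": -1}
    - {"tx": 0,"ty": 0,"tz": 0.0001,"wx": 0,"wy": 0,"wz": 0.03,"jaw": -1}
    - {"tx": 0,"ty": 0,"tz": 0.0001,"wx": 0,"wy": 0,"wz": 0.03,"jaw": -1}
    - {"tx": 0,"ty": 0,"tz": 0.0001,"wx": 0,"wy": 0,"wz": 0.03,"jaw": -1}
    - {"tx": 0,"ty": 0,"tz": 0.0001,"wx": 0,"wy": 0,"wz": 0.03,"jaw": -1}
    - {"tx": 0,"ty": 0,"tz": 0.0001,"wx": 0,"wy": 0,"wz": 0.03,"jaw": -1}

```text
clock: 42.4
tool_pos: [498.8, -291.9, 97.7]
tcp_rot: [[0.743, 0.67, 0.007], [0.67, -0.743, -0.004], [0.002, 0.007, -1.0]]
wrist_force: [10.1, -3.3, -4.9]
gripper_width: 0.145
finger_force: 60.1
```

```bash
python3 st.py; python3 avg.py 7
```

```text
t 42.4 pos [ 498.8 -291.9   97.7] ydir -0.837 F [10.1 -3.3 -4.9] T [-0.558 -1.62   0.518] gw 13.3 ff 60.1 q1,6 [-0.66  0.17]
[0.518 0.483 0.471 0.481 0.455 0.5   0.474] mean after 2: 0.476
```

>>> drive_tool:
  steps:
    - {"tx": 0,"ty": 0,"tz": 0,"wx": 0,"wy": 0,"wz": 0,"jaw": -1}
    - {"tx": 0,"ty": 0,"tz": 0,"wx": 0,"wy": 0,"wz": 0,"jaw": -1}
    - {"tx": 0,"ty": 0,"tz": 0,"wx": 0,"wy": 0,"wz": 0,"jaw": -1}
    - {"tx": 0,"ty": 0,"tz": 0,"wx": 0,"wy": 0,"wz": 0.02,"jaw": -1}
    - {"tx": 0,"ty": 0,"tz": 0,"wx": 0,"wy": 0,"wz": 0.02,"jaw": -1}
    - {"tx": 0,"ty": 0,"tz": 0,"wx": 0,"wy": 0,"wz": 0.02,"jaw": -1}
    - {"tx": 0,"ty": 0,"tz": 0.0001,"wx": 0,"wy": 0,"wz": 0.02,"jaw": -1}
    - {"tx": 0,"ty": 0,"tz": 0.0001,"wx": 0,"wy": 0,"wz": 0.02,"jaw": -1}
    - {"tx": 0,"ty": 0,"tz": 0.0001,"wx": 0,"wy": 0,"wz": 0.02,"jaw": -1}
    - {"tx": 0,"ty": 0,"tz": 0.0001,"wx": 0,"wy": 0,"wz": 0.02,"jaw": -1}

```text
clock: 43.75
tool_pos: [499.2, -292.2, 97.4]
tcp_rot: [[0.829, 0.56, 0.007], [0.56, -0.829, -0.005], [0.004, 0.008, -1.0]]
wrist_force: [11.0, -3.2, -4.9]
gripper_width: 0.151
finger_force: 60.1
```

```bash
python3 st.py; python3 avg.py 6
```

```text
t 43.75 pos [ 499.2 -292.2   97.4] ydir -0.977 F [11.  -3.2 -4.9] T [-0.727 -1.696  0.577] gw 13.9 ff 60.1 q1,6 [-0.66  0.31]
[0.577 0.564 0.498 0.517 0.593 0.512] mean after 2: 0.53
```

d is at 0.58. I'll release and retreat upward.

>>> drive_tool:
  steps:
    - {"tx": 0,"ty": 0,"tz": 0,"wx": 0,"wy": 0,"wz": 0,"jaw": -0.1}
    - {"tx": 0,"ty": 0,"tz": 0,"wx": 0,"wy": 0,"wz": 0,"jaw": -0.1}
    - {"tx": 0,"ty": 0,"tz": 0,"wx": 0,"wy": 0,"wz": 0,"jaw": -0.1}
    - {"tx": 0,"ty": 0,"tz": -0.01,"wx": 0,"wy": 0,"wz": 0,"jaw": -0.1}
    - {"tx": 0,"ty": 0,"tz": -0.02,"wx": 0,"wy": 0,"wz": 0,"jaw": -0.1}
    - {"tx": 0,"ty": 0,"tz": -0.025,"wx": 0,"wy": 0,"wz": 0,"jaw": -0.1}
    - {"tx": 0,"ty": 0,"tz": -0.025,"wx": 0,"wy": 0,"wz": 0,"jaw": -0.1}
    - {"tx": 0,"ty": 0,"tz": -0.025,"wx": 0,"wy": 0,"wz": 0,"jaw": -0.1}
    - {"tx": 0,"ty": 0,"tz": -0.02,"wx": 0,"wy": 0,"wz": 0,"jaw": -0.1}
    - {"tx": 0,"ty": 0,"tz": 0,"wx": 0,"wy": 0,"wz": 0,"jaw": -0.1}

```text
clock: 45.05
tool_pos: [497.0, -291.4, 224.9]
tcp_rot: [[0.828, 0.56, 0.005], [0.56, -0.828, -0.004], [0.002, 0.006, -1.0]]
wrist_force: [0.0, 0.5, -0.0]
gripper_width: 0.449
finger_force: 0.0
```

```bash
python3 st.py
python3 - <<'E'
from plant import *
print(sign_off())
E
```

```text
t 45.05 pos [ 497.  -291.4  224.9] ydir -0.976 F [ 0.   0.5 -0. ] T [-0.079  0.143 -0.041] gw 41.3 ff 0.0 q1,6 [-0.66  0.31]
the job is handed in; nothing more can be done
None
```

I handed the job in at 45 s: all four nuts went crosswise (a, c, b, d), snugged to about 0.42–0.48 N m (d the highest), then to an estimated 0.57–0.59 N m each. I did not re-check a and c after tightening b and d, and took no final picture of the cover.

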